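# Hang up the tweezer hangers and clip them to the rail

## Robot

A 6-joint arm with a two-finger parallel gripper is mounted at the origin on the work surface. World frame = base frame: x ahead of the robot, y to its left, z up, the work surface at z = 0. Lengths are in mm, angles in rad, forces in N, time in s.
With the tool pointing down it reaches from about 275 to 750 mm from the base axis. Payload 10.2 kg.
Tool frame: the origin (TCP) lies midway between the tips of the shut fingers; the grasp point (between the pads) lies 19 mm behind it; z points along the fingers, y is the line along which they close (so a half turn about z gives the same grasp; the last joint's range is limited). The gripper opens to 85 mm and grips with 20 to 120 N. Pads are 22 mm wide; open, the fingers measure 114 mm over their backs; the gripper's body (76 mm by 85 mm) begins 54 mm behind the grasp point. The pads swing forward as they close: fully open they stand 13 mm farther back than shut.
Start: joints at [0.915, 0.313, 1.498, -0, 1.331, -0.223], TCP at [220.205, 476.593, 231.294] pointing down, gripper open.
Joint ranges: [-2.94, 2.94], [-0.97, 2.17], [0.19, 2.56], [-1.23, 4.37], [0.02, 3.11], [-2.88, 2.88]. Speed limits (rad/s): [2.39, 2.39, 3.01, 3.14, 3.14, 3.14].

## Interface

Orientations are given as a unit quaternion [w, x, y, z].
In Python, from rig import ctrl gives the robot as it stands.
- The arm moves only by the tool arm_command, never from a script. Its argument "increments" is a list of rows, each an object with "dr": the turn, a rotation vector about the tool's x, y, z in units of pi/4 rad (1.0 is pi/4 rad), a list of three; "offset": the shift along the tool's x, y, z in units of 120 mm (1.0 is 120 mm), a list of three; "hand": the opening, from -1 (shut) to 1 (fully open). A call has 1 to 8 rows; each row shifts and turns the commanded pose from where the row before left it, along the tool's axes as they then stand; what a row does not reach is not made up. A row lasts 1/10 s, in which the tool goes at most 50 mm and 8.59 degrees, less where a joint would pass 70% of its speed; a pose out of reach is approached as far as the arm can. A call with a number of a shift or a turn outside -1 to 1 is refused whole. A call with a gripper value outside its range is refused whole. The fingers move at their own pace and stop on an object; "grip_force" is the grip in N (left out, the last holds). Time passes only in rows, so rows that do not move let the fingers close. It gives the time, the measured TCP pose, the force, the opening and the grip force at its end, in the units of the state.
- ctrl.sense(): the state, without advancing time (a new reading comes with each control period).
- ctrl.capture(name): name is "side" or "top" or "wrist"; returns the picture (384x512x3 uint8, red, green, blue); there is no depth.
- ctrl.camera_info(name): a dict with "K" (3x3 intrinsics, pixels), "R" (3x3) and "t" (3): a world point X has camera coordinates R X + t. Camera axes: x right, y down, z forward; pixel columns grow to the right and rows downward; lengths in mm; the calibration is good to about 2 mm. A picture is of the moment at which its call begins: read the wrist's pose just before it. camera_info takes no time and is no camera call; for the wrist camera it gives the pose at the moment of the call.
- ctrl.finish_job(): hands the job in; it is judged then, once.
The state is a dict: "time_s": time; "joints": joint angles; "dq": joint speeds; "tau": joint torques, N m; "eef_pos": TCP position; "ee_rot": TCP orientation; "force": force on the tool from outside, world axes, zero at the start; "wrist_torque": the same for the moment, N m; "grip_width": opening from 0.0 (shut) to 1.0 (fully open); "grip_force": force on a finger pad.
Only numpy, scipy, OpenCV 4.12 (cv2) and the standard library are available. Lean on these libraries where they do the work, as an engineer would, in place of code of your own. Each camera call takes 0.05 s, during which the arm holds its last target. There are 200 camera calls.

## Task

Put the tweezer hangers away on the free rail, the one that does not have the magnifier's lens reaching over its end: drape every hanger that is standing on the plank squarely over that rail's bar, a leg on each side, and secure each with one spring clip from the wooden strip, clipped from above across its crown so that the jaws grip both legs. Leave any spare clip parked on the strip, and do not push or tip the magnifier, the quartz sphere, the tackle box or the tweezer tray.

Things in the scene. Friction and masses are not known exactly. Their poses are not given: they have to be found in the camera images.
- rail_left: fixed aluminium rail: flat rubber-topped bar 20 mm thick (x), 14 mm tall, 310 mm long (y), top 130 mm above the plank, on a 10 mm post with a 70 x 30 x 6 mm foot at y = +-150 mm, and an end stop that rises 20 mm above the bar at y = +-155 mm. Origin on the plank below the bar's middle, z up; its y axis runs roughly along world x. The one on the robot's left (+y).
- rail_right: fixed aluminium rail: flat rubber-topped bar 20 mm thick (x), 14 mm tall, 310 mm long (y), top 130 mm above the plank, on a 10 mm post with a 70 x 30 x 6 mm foot at y = +-150 mm, and an end stop that rises 20 mm above the bar at y = +-155 mm. Origin on the plank below the bar's middle, z up; its y axis runs roughly along world x. The one on the robot's right (-y).
- strip: fixed dark wooden strip on a base, 36 mm thick in x, 270 mm long in y, top 60 mm above the plank, on which the clips are parked side by side, pivots 20 mm above its top. Origin on the plank at its centre, z up.
- magnifier: black magnifier: round base 104 mm across on rubber feet, 210 mm tall post, swing arm with a 90 mm lens that reaches 160 mm towards -x, 210 mm up, over the far end of one of the two rails. Origin: centre under the base. Bystander.
- quartz: rose quartz sphere 80 mm across on a white ceramic stand, 100 mm tall; stands beyond the far end of the other rail. Origin: centre under the stand. Bystander.
- tackle_box: closed blue plastic tackle box with two snap latches, 154 x 264 x 107 mm plus carrying handle. Origin: centre of its underside. Bystander.
- tweezer_tray: grey tray of loose stainless tweezers, 150 x 90 x 16 mm. Origin: centre of its underside. Bystander.
- hanger_blue: blue plastic hanger, an inverted U standing on its feet, may be absent. 80 mm tall, 50 mm wide (y), 36 mm across x outside, 28 mm inside, crown 4 mm thick, open below; ledges at the feet, 52 mm across x. Origin: centre under the feet, z up. Grip across x by the upper half of the legs. Hung, its origin is 54 mm above the rail's origin and its y is along the bar. 110 g.
- hanger_red: red plastic hanger, an inverted U standing on its feet, may be absent. 80 mm tall, 50 mm wide (y), 36 mm across x outside, 28 mm inside, crown 4 mm thick, open below; ledges at the feet, 52 mm across x. Origin: centre under the feet, z up. Grip across x by the upper half of the legs. Hung, its origin is 54 mm above the rail's origin and its y is along the bar. 110 g.
- hanger_yellow: yellow plastic hanger, an inverted U standing on its feet, may be absent. 80 mm tall, 50 mm wide (y), 36 mm across x outside, 28 mm inside, crown 4 mm thick, open below; ledges at the feet, 52 mm across x. Origin: centre under the feet, z up. Grip across x by the upper half of the legs. Hung, its origin is 54 mm above the rail's origin and its y is along the bar. 110 g.
- hanger_green: green plastic hanger, an inverted U standing on its feet, may be absent. 80 mm tall, 50 mm wide (y), 36 mm across x outside, 28 mm inside, crown 4 mm thick, open below; ledges at the feet, 52 mm across x. Origin: centre under the feet, z up. Grip across x by the upper half of the legs. Hung, its origin is 54 mm above the rail's origin and its y is along the bar. 110 g.
- clip0: sprung clip, 20 mm wide (y), starts on the strip. Origin on the 10 mm thick pivot, x = opening direction, z up. Flat black jaws 12 to 46 mm below the pivot, sprung shut. Orange handles splay to 62 mm at the top, 58 mm above it; squeezed to 40 mm (the stop, about 10 N) they open the jaws to 56 mm at the tips. Keep squeezing while carrying. 27 g.
- clip1: sprung clip, 20 mm wide (y), starts on the strip. Origin on the 10 mm thick pivot, x = opening direction, z up. Flat black jaws 12 to 46 mm below the pivot, sprung shut. Orange handles splay to 62 mm at the top, 58 mm above it; squeezed to 40 mm (the stop, about 10 N) they open the jaws to 56 mm at the tips. Keep squeezing while carrying. 27 g.
- clip2: sprung clip, 20 mm wide (y), starts on the strip. Origin on the 10 mm thick pivot, x = opening direction, z up. Flat black jaws 12 to 46 mm below the pivot, sprung shut. Orange handles splay to 62 mm at the top, 58 mm above it; squeezed to 40 mm (the stop, about 10 N) they open the jaws to 56 mm at the tips. Keep squeezing while carrying. 27 g.
- clip3: sprung clip, 20 mm wide (y), starts on the strip. Origin on the 10 mm thick pivot, x = opening direction, z up. Flat black jaws 12 to 46 mm below the pivot, sprung shut. Orange handles splay to 62 mm at the top, 58 mm above it; squeezed to 40 mm (the stop, about 10 N) they open the jaws to 56 mm at the tips. Keep squeezing while carrying. 27 g.
There are look-alikes about, which are no part of the job. What is shaped like the clip0 but green is not meant.

How it is judged:
By the outcome, as a careful person would: the job done as asked, in the order asked, and still so for the second after the job is handed in, with the robot touching nothing.
Of hanger_blue, hanger_red, hanger_yellow, hanger_green only 3 to 4 are there at a start; the rules pass over those that are not, and their reading is None.
At some moment in a run one of hanger_blue, hanger_red, hanger_yellow, hanger_green may be knocked a few centimetres aside while the robot is not near it.
It also fails if it takes over 210 s, if anything falls off the work surface, if the arm or the gripper's body presses on something with over 40 N, if the wrist force passes 120 N, or if a joint passes its speed limit or range.

## Working session

There is one attempt and no reset: what is moved stays moved. The work goes in short steps, Python scripts to look and compute and a tool call to move; the robot and the scene stay as the last step left them, time stands still between calls to the robot, and variables do not carry over. Pictures are saved under pics/ and viewed, at most 14 in all, crops included, and the job is handed in when it is done.

Besides the shell and the picture viewer there is one more tool, called after "Emit:" by a JSON object that holds its "name" and its "arguments", one argument or row to a line. arm_command: Moves the arm, as the interface text tells. Shifts and turns lie within -1 to 1; 1 stands for 120 mm of shift or pi/4 rad of turn. Its arguments: {"type":"object","properties":{"increments":{"type":"array"},"grip_force":{"type":"number"}},"required":["increments"]}

```bash
ls; mkdir -p pics
python3 - <<'E'
from rig import ctrl
import cv2,numpy as np
np.set_printoptions(precision=4,suppress=True)
print(ctrl.sense())
for n in ("top","side"):
    im=ctrl.capture(n); cv2.imwrite(f"pics/{n}0.png",cv2.resize(im[...,::-1],(800,600),interpolation=cv2.INTER_CUBIC)); cv2.imwrite(f"/tmp/{n}0.png",im[...,::-1])
    print(n,ctrl.camera_info(n))
E
```

```text
pics
{'time_s': 0.0, 'joints': array([ 0.9146,  0.3135,  1.4985, -0.    ,  1.331 , -0.2234]), 'dq': array([-0.0005, -0.0003,  0.002 , -0.0008,  0.0007, -0.0002]), 'tau': array([  0.001 , -41.2272, -25.9741,  -0.0001,   0.0041,   0.    ]), 'eef_pos': array([220.0376, 476.3685, 230.7244]), 'ee_rot': array([-0.0003,  0.2147,  0.9767, -0.0006]), 'force': array([-0.1011,  0.3574,  0.2027]), 'wrist_torque': array([-0.0491,  0.0199,  0.0165]), 'grip_force': 0.0, 'grip_width': 0.9997351455237603}
top {'K': array([[422.411 ,   0.    , 251.4424],
       [  0.    , 422.411 , 184.4326],
       [  0.    ,   0.    ,   1.    ]]), 'R': array([[-0.0115, -0.9999,  0.0103],
       [-0.983 ,  0.0095, -0.1834],
       [ 0.1833, -0.0122, -0.983 ]]), 't': array([ -28.0885,  562.8006, 1477.9626])}
side {'K': array([[370.6291,   0.    , 259.6595],
       [  0.    , 370.6291, 193.5214],
       [  0.    ,   0.    ,   1.    ]]), 'R': array([[ 0.6855, -0.7277, -0.0209],
       [-0.5178, -0.4672, -0.7166],
       [ 0.5118,  0.5021, -0.6971]]), 't': array([-387.4378,  341.9252,  952.0935])}
```

View pics/top0.png

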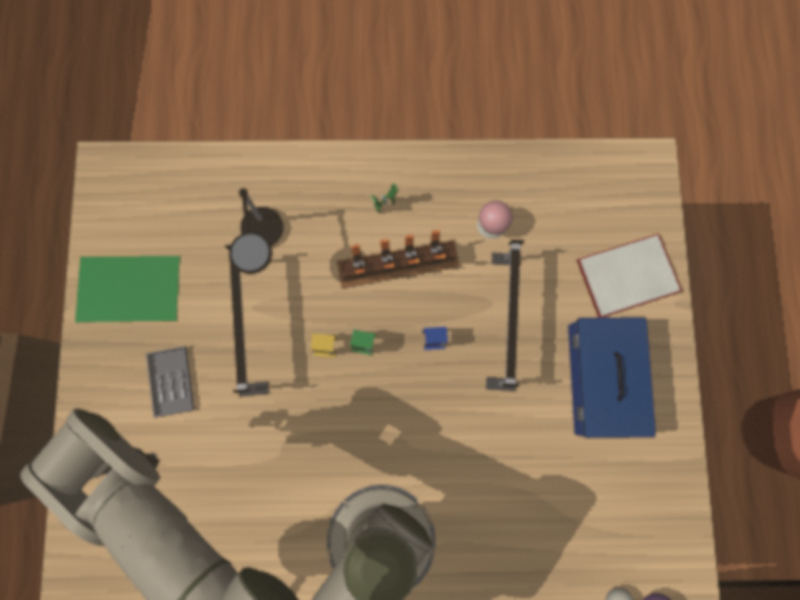

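View pics/side0.png

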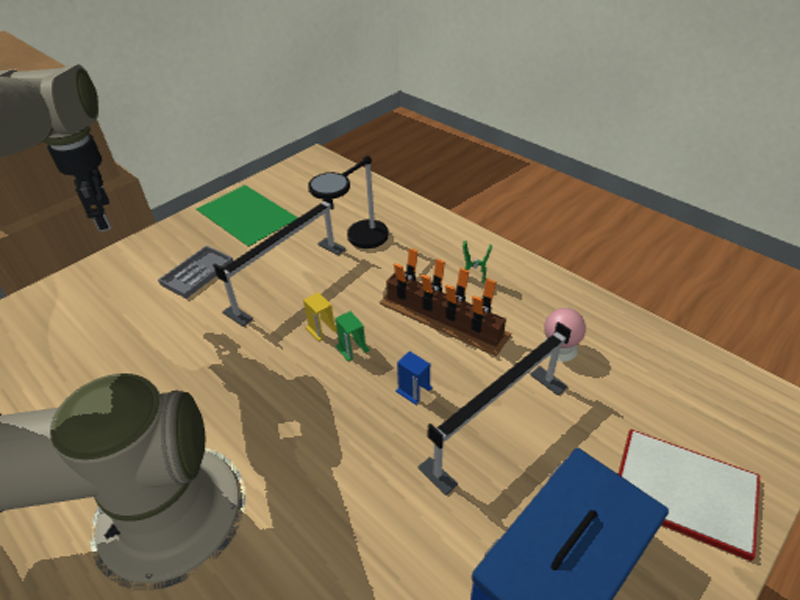

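The top view shows the free rail on the right, at (512,310), with the quartz beyond it. The lens reaches over the left rail. Yellow is at (322,344), green at (362,341) and blue at (435,338), with no red. Four orange clips stand on the strip, and the green look-alike is at (385,198).

```bash
cat > h.py <<'E'
import numpy as np,cv2
from rig import ctrl
from scipy.spatial.transform import Rotation as Rn
np.set_printoptions(precision=3,suppress=True)
def back(c,uv,z):
    d=c["R"].T@np.linalg.solve(c["K"],np.r_[uv,1.]); o=-c["R"].T@c["t"]
    return o+d*(z-o[2])/d[2]
def proj(c,X):
    q=(c["R"]@np.atleast_2d(X).T).T+c["t"]; q=q@c["K"].T
    return q[:,:2]/q[:,2:]
def pose():
    s=ctrl.sense(); w=s["ee_rot"]; return s["eef_pos"],Rn.from_quat(np.r_[w[1:],w[0]]).as_matrix(),s
E
python3 - <<'E'
from h import *
c=ctrl.camera_info("top")
P=lambda u,v,z:back(c,np.array([u,v])/1.5625,z)
print("rail stops",P(516,244,150),P(511,383,150))
for n,u,v in(("y",322,343),("g",363,340),("b",435,336)): print(n,P(u,v,80))
for u,v in((358,258),(387,258),(411,252),(436,246)): print("clip",P(u,v,100))
print("strip",P(341,271,60),P(456,254,60))
p,R,s=pose(); w=ctrl.camera_info("wrist"); o=-w["R"].T@w["t"]
print("cam in tool",R.T@(o-p)); print(R.T@w["R"].T); print(w["K"],R)
E
```

```text
rail stops [ 640.461 -304.76   150.   ] [ 337.845 -280.29   150.   ]
y [433.991 126.391  80.   ]
g [439.766  34.642  80.   ]
b [ 447.088 -127.069   80.   ]
clip [623.771  44.671 100.   ]
clip [623.173 -20.943 100.   ]
clip [636.64  -75.522 100.   ]
clip [ 650.144 -132.605  100.   ]
strip [602.63   85.722  60.   ] [ 640.641 -182.031   60.   ]
cam in tool [  81.918    0.007 -142.539]
[[ 0.001 -0.948 -0.318]
 [ 1.     0.001 -0.   ]
 [ 0.    -0.318  0.948]]
[[286.413   0.    254.319]
 [  0.    286.413 191.584]
 [  0.      0.      1.   ]] [[-0.908  0.419 -0.001]
 [ 0.419  0.908 -0.001]
 [ 0.    -0.001 -1.   ]]
```

Emit:
{"name": "arm_command", "arguments": {
  "increments": [
    {"dr": [0,0,-0.184],"offset": [0,0,0],"hand": 1},
    {"dr": [0,0,-0.184],"offset": [0,0,0],"hand": 1},
    {"dr": [0,0,-0.184],"offset": [0,0,0],"hand": 1},
    {"dr": [0,0,0],"offset": [-0.146,-0.331,-0.02],"hand": 1},
    {"dr": [0,0,0],"offset": [-0.146,-0.331,-0.02],"hand": 1},
    {"dr": [0,0,0],"offset": [-0.146,-0.331,-0.02],"hand": 1},
    {"dr": [0,0,0],"offset": [-0.146,-0.331,-0.02],"hand": 1},
    {"dr": [0,0,0],"offset": [-0.146,-0.331,-0.02],"hand": 1}
  ]
}}

```text
time_s: 0.9
eef_pos: [308.1, 276.4, 243.2]
ee_rot: [-0.0, -0.001, 1.0, -0.0]
force: [0.7, -0.1, -0.5]
grip_width: 1.001
grip_force: 0.0
```

Emit:
{"name": "arm_command", "arguments": {
  "increments": [
    {"dr": [0,0,0],"offset": [-0.146,-0.331,-0.02],"hand": 1},
    {"dr": [0,0,0],"offset": [-0.146,-0.331,-0.02],"hand": 1},
    {"dr": [0,0,0],"offset": [-0.146,-0.331,-0.02],"hand": 1},
    {"dr": [0,0,0],"offset": [-0.146,-0.331,-0.02],"hand": 1},
    {"dr": [0,0,0],"offset": [-0.146,-0.331,-0.02],"hand": 1},
    {"dr": [0,0,0],"offset": [-0.146,-0.331,-0.02],"hand": 1},
    {"dr": [0,0,0],"offset": [-0.146,-0.331,-0.02],"hand": 1},
    {"dr": [0,0,0],"offset": [0,0,0],"hand": 1}
  ]
}}

```text
time_s: 1.7
eef_pos: [432.0, -3.6, 259.8]
ee_rot: [-0.0, 0.002, 1.0, -0.0]
force: [-0.7, 0.2, 0.0]
grip_width: 1.001
grip_force: 0.0
```

Run:
```python
from h import *
p,R,s=pose(); print(p,R,s["joints"])
c=ctrl.camera_info("wrist"); im=ctrl.capture("wrist")[...,::-1]
np.save("/tmp/w1.npy",c,allow_pickle=True); cv2.imwrite("/tmp/w1.png",im)
cv2.imwrite("pics/w1.png",cv2.resize(im,(800,600),interpolation=cv2.INTER_CUBIC))
```

```text
[432.041  -3.602 259.765] [[-1.     0.004 -0.   ]
 [ 0.004  1.    -0.001]
 [ 0.    -0.001 -1.   ]] [-0.28   0.083  1.705 -0.001  1.354 -1.847]
```

View pics/w1.png

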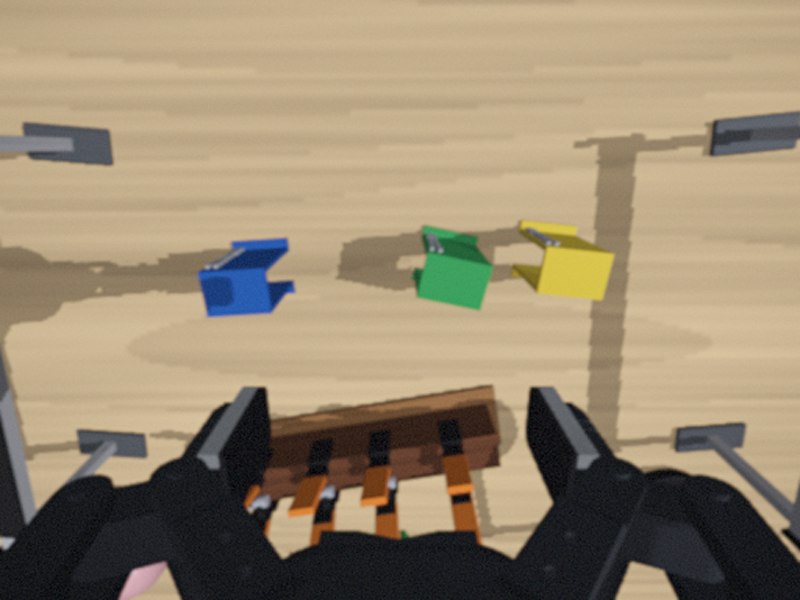

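The wrist view shows the crowns of blue at about (237,293), green (455,280) and yellow (577,272). Their y axes run roughly along world y, and the clips stand at the bottom. I'll fit the hanger model to the colour masks.

```bash
cat >> h.py <<'E'
from scipy.optimize import minimize
def box(x0,x1,y0,y1,z0,z1): return np.array([[x,y,z] for x in(x0,x1) for y in(y0,y1) for z in(z0,z1)],float)
HB=[box(-18,18,-25,25,76,80)]+[box(s*14,s*18,-25,25,0,76) for s in(1,-1)]+[box(s*14,s*26,-25,25,0,4) for s in(1,-1)]
HUE=dict(blue=(105,128),green=(55,85),yellow=(20,34),red=(170,180))
def mask(im,name):
    h=cv2.cvtColor(im,cv2.COLOR_BGR2HSV); a,b=HUE[name]
    m=((h[...,0]>=a)&(h[...,0]<=b)&(h[...,1]>140)&(h[...,2]>50)).astype(np.uint8)
    return m
def render(c,boxes,T,S=4,shape=(384,512)):
    m=np.zeros((shape[0]*S,shape[1]*S),np.uint8)
    for b in boxes:
        q=proj(c,b@T[:3,:3].T+T[:3,3])
        cv2.fillConvexPoly(m,cv2.convexHull(((q+.5)*S-.5).round().astype(np.int32)),1)
    return m
def Tz(x,y,z,a):
    T=np.eye(4); T[:3,:3]=Rn.from_euler("z",a).as_matrix(); T[:3,3]=x,y,z; return T
def fit(c,im,name,x0,z=0,boxes=HB,r=90):
    m=mask(im,name); u,v=proj(c,[x0[0],x0[1],z+40])[0]
    k=np.zeros_like(m); cv2.circle(k,(int(u),int(v)),r,1,-1); m=cv2.resize(m*k,None,fx=4,fy=4,interpolation=cv2.INTER_LINEAR)
    def f(p):
        R=render(c,boxes,Tz(p[0],p[1],z,p[2])); return 1-(R&m).sum()/max(1,(R|m).sum())
    best=None
    for a in(x0[2]-.25,x0[2],x0[2]+.25):
        s=np.array([[x0[0],x0[1],a]]*4)+np.array([[0,0,0],[8,0,0],[0,8,0],[0,0,.2]])
        o=minimize(f,s[0],method="Nelder-Mead",options=dict(initial_simplex=s,xatol=.05,fatol=1e-4))
        if best is None or o.fun<best.fun: best=o
    return best.x,best.fun
E
python3 - <<'E'
from h import *
c=np.load("/tmp/w1.npy",allow_pickle=True).item(); im=cv2.imread("/tmp/w1.png")
t=cv2.imread("/tmp/top0.png"); ct=ctrl.camera_info("top")
for n,x,y in(("yellow",434,126),("green",440,35),("blue",447,-127)):
    for z in (0,12): print(n,z,*fit(c,im,n,(x,y,1.57),z),"top",*fit(ct,t,n,(x,y,1.57),z,r=25))
E
```

```text
yellow 0 [441.268 133.424   1.136] 0.3291573128635914 top [431.47  130.879   1.694] 0.33793103448275863
yellow 12 [437.51  129.517   1.151] 0.3478230964990715 top [430.247 129.218   1.683] 0.3481334841628959
green 0 [437.14   44.611   1.372] 0.3185120952067697 top [440.    35.     1.32] 1.0
green 12 [433.919  41.828   1.398] 0.33170254403131116 top [440.    35.     1.32] 1.0
blue 0 [ 455.495 -131.324    2.018] 0.31504929683199034 top [ 447.   -127.      1.32] 1.0
blue 12 [ 448.295 -126.661    1.75 ] 0.3374888272098603 top [ 447.   -127.      1.32] 1.0
```

Run:
```python
from h import *
c=np.load("/tmp/w1.npy",allow_pickle=True).item(); im=cv2.imread("/tmp/w1.png")
out=cv2.resize(im,None,fx=4,fy=4,interpolation=cv2.INTER_CUBIC)
for n,x,y in(("yellow",434,126),("green",440,35),("blue",447,-127)):
    p,f=fit(c,im,n,(x,y,0)); print(n,p,f)
    R=render(c,HB,Tz(p[0],p[1],0,p[2])); M=cv2.resize(mask(im,n),None,fx=4,fy=4,interpolation=cv2.INTER_NEAREST)
    for q,col in((R,(255,255,255)),(M,(0,0,255))): cv2.drawContours(out,cv2.findContours(q,1,2)[0],-1,col,2)
cv2.imwrite("pics/fit1.png",cv2.resize(out[520:860,460:1620],(800,234),interpolation=cv2.INTER_AREA))
```

```text
yellow [438.362 128.306  -0.148] 0.13626113102810222
green [444.488  38.016  -0.337] 0.21395949478723741
blue [ 452.65  -125.989    0.126] 0.16811602494421873
```

View pics/fit1.png

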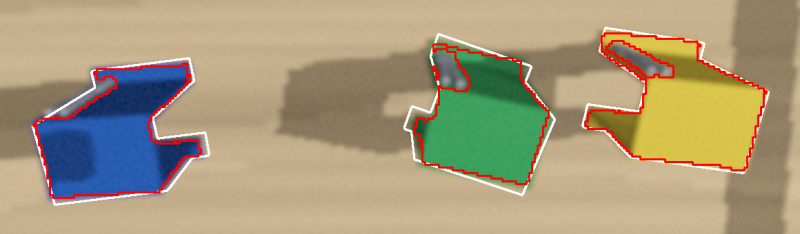

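White model outlines match the red masks with yaw near 0, and the masks are slightly eroded. I'll loosen the mask and refit.

```bash
python3 - <<'E'
s=open("h.py").read()
s=s.replace("(h[...,1]>140)&(h[...,2]>50)).astype(np.uint8)","(h[...,1]>110)&(h[...,2]>25)).astype(np.uint8)\n    m=cv2.morphologyEx(m,cv2.MORPH_CLOSE,np.ones((5,5),np.uint8))").replace("green=(55,85)","green=(50,90)").replace("blue=(105,128)","blue=(100,130)")
open("h.py","w").write(s)
E
python3 - <<'E'
from h import *
c=np.load("/tmp/w1.npy",allow_pickle=True).item(); im=cv2.imread("/tmp/w1.png")
for n,x,y in(("yellow",438,128),("green",444,38),("blue",452,-126)):
  for z in(0,10,20): print(n,z,*fit(c,im,n,(x,y,0),z))
E
```

```text
yellow 0 [438.409 128.682  -0.115] 0.045280144445071335
yellow 10 [436.104 124.3    -0.133] 0.0737504748466924
yellow 20 [433.581 120.012  -0.152] 0.11825597604419436
green 0 [443.861  37.997  -0.285] 0.15968963143733184
green 10 [441.535  36.256  -0.346] 0.19956473779924278
green 20 [438.028  33.95   -0.402] 0.2415072956509421
blue 0 [ 452.618 -126.276    0.126] 0.13225170670399045
blue 10 [ 449.883 -121.956    0.162] 0.17207561601923183
blue 20 [ 447.523 -117.609    0.204] 0.21089217582187847
```

Emit:
{"name": "arm_command", "arguments": {
  "increments": [
    {"dr": [0,0,0],"offset": [0.1,-0.333,-0.08],"hand": 1},
    {"dr": [0,0,0],"offset": [0.1,-0.333,-0.08],"hand": 1},
    {"dr": [0,0,0],"offset": [0.1,-0.333,-0.08],"hand": 1},
    {"dr": [0,0,0],"offset": [0.1,-0.333,-0.08],"hand": 1},
    {"dr": [0,0,0],"offset": [0.1,-0.333,-0.08],"hand": 1},
    {"dr": [0,0,0],"offset": [0,0,0],"hand": 1},
    {"dr": [0,0,0],"offset": [0,0,0],"hand": 1}
  ]
}}

```text
time_s: 2.45
eef_pos: [370.9, -199.1, 307.8]
ee_rot: [-0.0, -0.0, 1.0, 0.0]
force: [-0.7, 0.4, 0.7]
grip_width: 1.003
grip_force: 0.0
```

Run:
```python
from h import *
p,R,s=pose(); print(p,s["joints"])
c=ctrl.camera_info("wrist"); im=ctrl.capture("wrist")[...,::-1]
np.save("/tmp/w2.npy",c,allow_pickle=True); cv2.imwrite("/tmp/w2.png",im)
cv2.imwrite("pics/w2.png",cv2.resize(im,(800,600),interpolation=cv2.INTER_CUBIC))
```

```text
[ 370.857 -199.138  307.843] [-0.773  0.029  1.638  0.     1.476 -2.344]
```

View pics/w2.png

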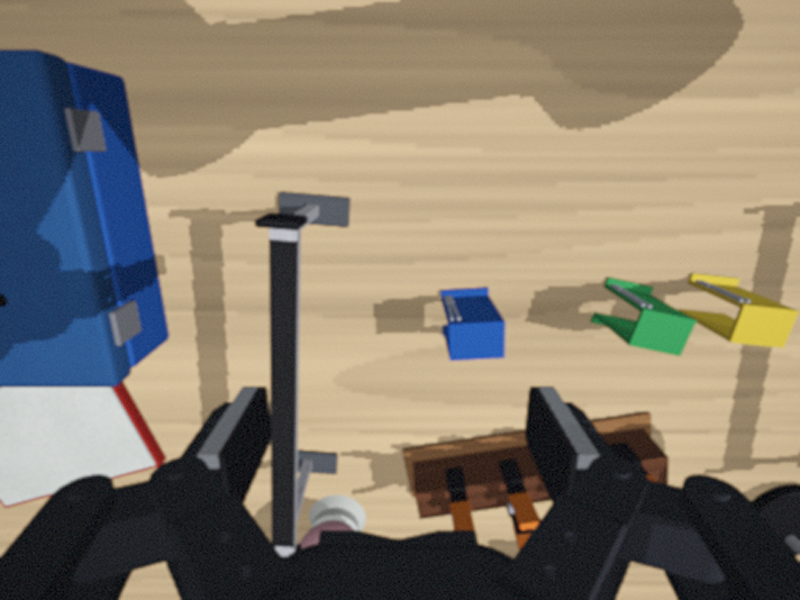

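Clear view of the free rail: the bar's top runs from (284,240) to (285,545), with the near stop at (282,219). I'll measure its edges.

Run:
```python
from h import *
c=np.load("/tmp/w2.npy",allow_pickle=True).item(); im=cv2.imread("/tmp/w2.png")
V=im.max(2).astype(float); E=[]
for r in range(162,340,3):
    row=V[r,160:205]; lo=np.where(row<70)[0]
    if len(lo)<8: continue
    a,b=lo[0],lo[-1]
    # subpixel on gradient threshold
    f=lambda i,j:i+(row[i]-70)/(row[i]-row[j]) if i>=0 else i
    L=a-1+(row[a-1]-70)/(row[a-1]-row[a]) if a else None; Rr=b+(70-row[b])/(row[b+1]-row[b]) if b+1<45 else None
    if L is None or Rr is None: continue
    P,Q=back(c,(160+L,r),130),back(c,(160+Rr,r),130); E.append([*((P+Q)/2)[:2],*(P[:2]),*(Q[:2])])
E=np.array(E); w=np.hypot(E[:,2]-E[:,4],E[:,3]-E[:,5]); print(len(E),np.median(w),w.round(1))
g=abs(w-np.median(w))<3; k=np.polyfit(E[g,0],E[g,1],1); print(E[g][[0,-1],:2],"slope",k,np.std(np.polyval(k,E[g,0])-E[g,1]))
for uv,z in(((282,219),150),((284,228),130),((285,548),130)): print(back(c,np.array(uv)/1.5625,z))
for n,x,y in(("yellow",438,128),("green",444,38),("blue",452,-126)): print(n,*fit(c,im,n,(x,y,0),0))
```

```text
40 17.878585043805415 [18.5 18.4 18.4 18.2 18.2 17.9 18.1 17.9 17.9 17.9 18.1 18.  18.1 17.9
 17.8 17.8 17.7 17.8 17.8 17.8 17.8 17.8 17.8 17.7 17.8 17.8 17.8 17.8
 17.8 30.6 33.1 35.3 17.5 17.4 17.5 17.5 18.1 18.1 18.2 18.2]
[[ 360.976 -282.555]
 [ 602.188 -302.518]] slope [  -0.083 -252.593] 0.09837412257743083
[ 333.25  -276.112  150.   ]
[ 342.615 -280.316  130.   ]
[ 640.023 -303.1    130.   ]
yellow [438.48  128.262  -0.126] 0.0765144808397622
green [444.035  37.05   -0.298] 0.13262430004885561
blue [ 452.633 -127.918    0.128] 0.1850045031522065
```

```bash
cat >> h.py <<'E'
RAIL=np.array([489.,-293.1]); RD=np.array([.9966,-.0825]); RYAW=-.0826
def spot(s): return RAIL+s*RD
def plan(*wps,start=None):
    """wps: (x,y,z,yaw): print total turn (units, tool z) then total shift (tool axes after turn, units)"""
    p,R,s=pose(); yaw=np.arctan2(R[1,0],R[0,0])
    if start is not None: p,yaw=np.array(start[:3]),start[3]
    print("at",p,"yaw %.4f"%yaw,"tilt",R[:2,2],"q",s["joints"],"w",round(s["grip_width"],3),"t",round(s["time_s"],1))
    for x,y,z,a in wps:
        d=(a-yaw+np.pi)%(2*np.pi)-np.pi
        Rt=np.array([[np.cos(a),np.sin(a),0],[np.sin(a),-np.cos(a),0],[0,0,-1.]])
        o=Rt.T@(np.array([x,y,z])-p)/120
        tn,sn=abs(d)/(np.pi/4),np.linalg.norm(o)
        print("turn %.3f (rows>=%d)"%(-d/(np.pi/4),np.ceil(tn/.188)),"shift",o,"(rows>=%d)"%np.ceil(sn/.4))
        p,yaw=np.array([x,y,z]),a
E
python3 - <<'E'
from h import *
a=np.pi/2+.127
plan((452.6,-127,140,a),(452.6,-127,40,a),(452.6,-127,220,a),(*spot(-80),220,RYAW),(*spot(-80),96,RYAW))
E
```

```text
at [ 371.047 -198.528  307.764] yaw -3.1401 tilt [-0.     0.001] q [-0.772  0.029  1.638  0.     1.476 -2.344] w 0.999 t 2.5
turn 1.840 (rows>=10) shift [0.505 0.75  1.398] (rows>=5)
turn -0.000 (rows>=0) shift [0.    0.    0.833] (rows>=3)
turn -0.000 (rows>=0) shift [ 0.   0.  -1.5] (rows>=4)
turn 2.267 (rows>=13) shift [-0.25   1.354  0.   ] (rows>=4)
turn -0.000 (rows>=0) shift [0.    0.    1.033] (rows>=3)
```

Emit:
{"name": "arm_command", "arguments": {
  "increments": [
    {"dr": [0,0,0.184],"offset": [0,0,0],"hand": 1},
    {"dr": [0,0,0.184],"offset": [0,0,0],"hand": 1},
    {"dr": [0,0,0.184],"offset": [0,0,0],"hand": 1},
    {"dr": [0,0,0.184],"offset": [0,0,0],"hand": 1},
    {"dr": [0,0,0.184],"offset": [0,0,0],"hand": 1},
    {"dr": [0,0,0.184],"offset": [0,0,0],"hand": 1},
    {"dr": [0,0,0.184],"offset": [0,0,0],"hand": 1},
    {"dr": [0,0,0.184],"offset": [0,0,0],"hand": 1}
  ]
}}

```text
time_s: 3.3
eef_pos: [371.4, -197.9, 307.8]
ee_rot: [-0.0, 0.547, 0.837, 0.0]
force: [-0.2, 0.4, -0.1]
grip_width: 1.0
grip_force: 0.0
```

Emit:
{"name": "arm_command", "arguments": {
  "increments": [
    {"dr": [0,0,0.184],"offset": [0,0,0],"hand": 1},
    {"dr": [0,0,0.184],"offset": [0,0,0],"hand": 1},
    {"dr": [0,0,0],"offset": [0.101,0.15,0.28],"hand": 1},
    {"dr": [0,0,0],"offset": [0.101,0.15,0.28],"hand": 1},
    {"dr": [0,0,0],"offset": [0.101,0.15,0.28],"hand": 1},
    {"dr": [0,0,0],"offset": [0.101,0.15,0.28],"hand": 1},
    {"dr": [0,0,0],"offset": [0.101,0.15,0.28],"hand": 1},
    {"dr": [0,0,0],"offset": [0,0,0],"hand": 1}
  ]
}}

```text
time_s: 4.1
eef_pos: [451.8, -124.1, 136.2]
ee_rot: [-0.004, 0.659, 0.752, -0.001]
force: [0.5, 1.4, 0.3]
grip_width: 1.001
grip_force: 0.0
```

Run:
```python
from h import *
a=np.pi/2+.127
plan((452.6,-127,40,a))
c=ctrl.camera_info("wrist"); im=ctrl.capture("wrist")[...,::-1]
cv2.imwrite("/tmp/w3.png",im)
for n,x,y in(("green",444,38),("blue",452,-126)): print(n,*fit(c,im,n,(x,y,0),0,r=150))
```

```text
at [ 451.783 -124.055  136.225] yaw 1.7020 tilt [-0.007  0.004] q [-0.519  0.298  1.787  0.001  1.065 -0.651] w 1.001 t 4.1
turn 0.005 (rows>=1) shift [-0.025  0.004  0.802] (rows>=3)
green [444.35   38.39   -0.217] 0.16297270634659655
blue [ 452.992 -128.701    0.088] 0.08436596447748868
```

Emit:
{"name": "arm_command", "arguments": {
  "increments": [
    {"dr": [0,0,0.02],"offset": [-0.035,0.004,0],"hand": 1},
    {"dr": [0,0,0],"offset": [0,0,0.2],"hand": 1},
    {"dr": [0,0,0],"offset": [0,0,0.2],"hand": 1},
    {"dr": [0,0,0],"offset": [0,0,0.2],"hand": 1},
    {"dr": [0,0,0],"offset": [0,0,0.2],"hand": 1},
    {"dr": [0,0,0],"offset": [0,0,0],"hand": 1},
    {"dr": [0,0,0],"offset": [0,0,0],"hand": -1},
    {"dr": [0,0,0],"offset": [0,0,0],"hand": -1}
  ],
  "grip_force": 25
}}

```text
time_s: 4.95
eef_pos: [454.5, -133.1, 45.9]
ee_rot: [0.002, 0.667, 0.745, 0.0]
force: [-0.2, -0.6, -0.4]
grip_width: 0.691
grip_force: 0.0
```

Emit:
{"name": "arm_command", "arguments": {
  "increments": [
    {"dr": [0,0,0],"offset": [0,0,0],"hand": -1},
    {"dr": [0,0,0],"offset": [0,0,0],"hand": -1},
    {"dr": [0,0,0],"offset": [0,0,0],"hand": -1},
    {"dr": [0,0,0],"offset": [0,0,0],"hand": -1},
    {"dr": [0,0,0],"offset": [0,0,0],"hand": -1},
    {"dr": [0,0,0],"offset": [0,0,0],"hand": -1}
  ]
}}

```text
time_s: 5.55
eef_pos: [454.2, -132.8, 45.2]
ee_rot: [0.001, 0.667, 0.745, 0.0]
force: [-1.5, 0.6, 8.1]
grip_width: 0.424
grip_force: 27.5
```

Run:
```python
from h import *
p,R,s=pose()
plan((p[0],p[1],215,RYAW),(*spot(-80),215,RYAW))
print(s["grip_force"],s["force"])
```

```text
at [ 454.157 -132.751   45.228] yaw 1.6815 tilt [ 0.002 -0.001] q [-0.533  0.448  1.86  -0.     0.831 -0.643] w 0.424 t 5.5
turn 2.246 (rows>=12) shift [ 0.     0.    -1.415] (rows>=4)
turn -0.000 (rows>=0) shift [-0.267  1.308  0.   ] (rows>=4)
27.462954930961132 [-1.456  0.622  8.141]
```

Emit:
{"name": "arm_command", "arguments": {
  "increments": [
    {"dr": [0,0,0],"offset": [0,0,-0.15],"hand": -1},
    {"dr": [0,0,0],"offset": [0,0,-0.25],"hand": -1},
    {"dr": [0,0,0],"offset": [0,0,-0.35],"hand": -1},
    {"dr": [0,0,0],"offset": [0,0,-0.35],"hand": -1},
    {"dr": [0,0,0],"offset": [0,0,-0.315],"hand": -1},
    {"dr": [0,0,0.172],"offset": [0,0,0],"hand": -1},
    {"dr": [0,0,0.172],"offset": [0,0,0],"hand": -1},
    {"dr": [0,0,0.172],"offset": [0,0,0],"hand": -1}
  ]
}}

```text
time_s: 6.35
eef_pos: [453.5, -132.3, 214.4]
ee_rot: [0.0, 0.805, 0.593, 0.0]
force: [-0.0, -0.8, -0.2]
grip_width: 0.421
grip_force: 26.9
```

Emit:
{"name": "arm_command", "arguments": {
  "increments": [
    {"dr": [0,0,0.173],"offset": [0,0,0],"hand": -1},
    {"dr": [0,0,0.173],"offset": [0,0,0],"hand": -1},
    {"dr": [0,0,0.173],"offset": [0,0,0],"hand": -1},
    {"dr": [0,0,0.173],"offset": [0,0,0],"hand": -1},
    {"dr": [0,0,0.173],"offset": [0,0,0],"hand": -1},
    {"dr": [0,0,0.173],"offset": [0,0,0],"hand": -1},
    {"dr": [0,0,0.173],"offset": [0,0,0],"hand": -1},
    {"dr": [0,0,0.173],"offset": [0,0,0],"hand": -1}
  ]
}}

```text
time_s: 7.15
eef_pos: [453.5, -132.3, 214.2]
ee_rot: [0.0, 0.996, 0.092, 0.0]
force: [-0.2, -0.1, -1.3]
grip_width: 0.427
grip_force: 26.8
```

Emit:
{"name": "arm_command", "arguments": {
  "increments": [
    {"dr": [0,0,0.173],"offset": [0,0,0],"hand": -1},
    {"dr": [0,0,0.173],"offset": [0,0,0],"hand": -1},
    {"dr": [0,0,0],"offset": [-0.053,0.262,0],"hand": -1},
    {"dr": [0,0,0],"offset": [-0.053,0.262,0],"hand": -1},
    {"dr": [0,0,0],"offset": [-0.053,0.262,0],"hand": -1},
    {"dr": [0,0,0],"offset": [-0.053,0.262,0],"hand": -1},
    {"dr": [0,0,0],"offset": [-0.053,0.262,0],"hand": -1},
    {"dr": [0,0,0],"offset": [0,0,0],"hand": -1}
  ]
}}

```text
time_s: 7.95
eef_pos: [407.9, -289.1, 214.0]
ee_rot: [0.0, 0.999, -0.043, -0.0]
force: [-0.4, 0.6, -0.6]
grip_width: 0.423
grip_force: 26.9
```

Emit:
{"name": "arm_command", "arguments": {
  "increments": [
    {"dr": [0,0,0],"offset": [0,0,0],"hand": -1},
    {"dr": [0,0,0],"offset": [0,0,0],"hand": -1},
    {"dr": [0,0,0],"offset": [0,0,0],"hand": -1}
  ]
}}

```text
time_s: 8.25
eef_pos: [409.2, -285.5, 214.1]
ee_rot: [-0.0, 0.999, -0.041, 0.0]
force: [-0.4, -0.4, -1.4]
grip_width: 0.428
grip_force: 26.9
```

Run:
```python
from h import *
plan((*spot(-80),100,RYAW))
c=ctrl.camera_info("wrist"); im=ctrl.capture("wrist")[...,::-1]
cv2.imwrite("/tmp/w4.png",im); np.save("/tmp/w4.npy",c,allow_pickle=True); cv2.imwrite("pics/w4.png",cv2.resize(im,(800,600),interpolation=cv2.INTER_CUBIC))
```

```text
at [ 409.249 -285.545  214.061] yaw -0.0813 tilt [0. 0.] q [-0.844  0.27   1.601  0.     1.27   0.808] w 0.428 t 8.2
turn 0.002 (rows>=1) shift [0.001 0.008 0.951] (rows>=3)
```

View pics/w4.png

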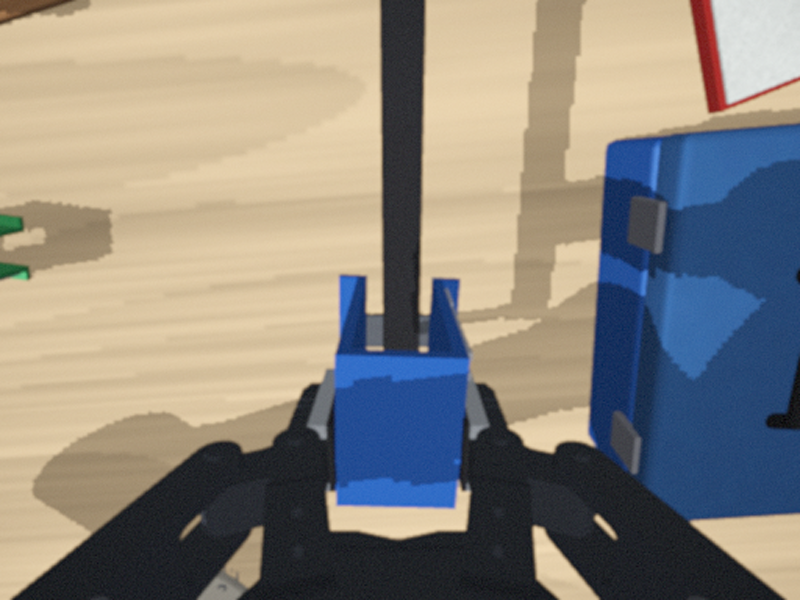

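Blue is held squarely, centred at (402,430) over the bar at (402,200). Lower and release.

Emit:
{"name": "arm_command", "arguments": {
  "increments": [
    {"dr": [0,0,0],"offset": [0,0.004,0.2],"hand": -1},
    {"dr": [0,0,0],"offset": [0,0.004,0.2],"hand": -1},
    {"dr": [0,0,0],"offset": [0,0,0.15],"hand": -1},
    {"dr": [0,0,0],"offset": [0,0,0.15],"hand": -1},
    {"dr": [0,0,0],"offset": [0,0,0.1],"hand": -1},
    {"dr": [0,0,0],"offset": [0,0,0.1],"hand": -1},
    {"dr": [0,0,0],"offset": [0,0,0.05],"hand": -1},
    {"dr": [0,0,0],"offset": [0,0,0],"hand": -1}
  ]
}}

```text
time_s: 9.1
eef_pos: [409.0, -287.4, 99.8]
ee_rot: [0.0, 0.999, -0.041, 0.0]
force: [1.0, 0.1, -1.5]
grip_width: 0.425
grip_force: 24.7
```

Emit:
{"name": "arm_command", "arguments": {
  "increments": [
    {"dr": [0,0,0],"offset": [0,0,0],"hand": -1},
    {"dr": [0,0,0],"offset": [0,0,0.008],"hand": -1},
    {"dr": [0,0,0],"offset": [0,0,0],"hand": -1}
  ]
}}

```text
time_s: 9.4
eef_pos: [408.9, -287.4, 99.1]
ee_rot: [0.0, 0.999, -0.041, 0.0]
force: [0.5, 0.4, -1.2]
grip_width: 0.418
grip_force: 24.7
```

Emit:
{"name": "arm_command", "arguments": {
  "increments": [
    {"dr": [0,0,0],"offset": [0,0,0],"hand": -0.05},
    {"dr": [0,0,0],"offset": [0,0,0],"hand": 0.1},
    {"dr": [0,0,0],"offset": [0,0,0],"hand": 0.4},
    {"dr": [0,0,0],"offset": [0,0,0],"hand": 1},
    {"dr": [0,0,0],"offset": [0,0,0],"hand": 1},
    {"dr": [0,0,0],"offset": [0,0,0],"hand": 1},
    {"dr": [0,0,0],"offset": [0,0,0],"hand": 1},
    {"dr": [0,0,0],"offset": [0,0,0],"hand": 1}
  ]
}}

```text
time_s: 10.2
eef_pos: [408.9, -287.4, 98.9]
ee_rot: [0.0, 0.999, -0.041, -0.0]
force: [-0.1, -0.0, 0.3]
grip_width: 1.008
grip_force: 0.0
```

Emit:
{"name": "arm_command", "arguments": {
  "increments": [
    {"dr": [0,0,0],"offset": [0,0,-0.15],"hand": 1},
    {"dr": [0,0,0],"offset": [0,0,-0.25],"hand": 1},
    {"dr": [0,0,0],"offset": [0,0,-0.35],"hand": 1},
    {"dr": [0,0,0],"offset": [0,0,-0.35],"hand": 1},
    {"dr": [0,0,0],"offset": [0,0,-0.1],"hand": 1},
    {"dr": [0,0,0],"offset": [0,0,0],"hand": 1},
    {"dr": [0,0,0],"offset": [0,0,0],"hand": 1},
    {"dr": [0,0,0],"offset": [0,0,0],"hand": 1}
  ]
}}

```text
time_s: 11.0
eef_pos: [408.4, -286.9, 241.2]
ee_rot: [-0.001, 0.999, -0.041, -0.001]
force: [-1.2, 0.0, -0.1]
grip_width: 0.997
grip_force: 0.0
```

Run:
```python
from h import *
a=np.pi/2-.28
plan((444.2,38,230,a),(444.2,38,150,a))
c=ctrl.camera_info("wrist"); im=ctrl.capture("wrist")[...,::-1]; cv2.imwrite("/tmp/w5.png",im)
x,y=spot(-80); print("blue hung",*fit(c,im,"blue",(x,y,-1.6533),54,r=120),"want",x,y,-1.6533)
t=ctrl.capture("top")[...,::-1]; ct=ctrl.camera_info("top")
for n,x,y in(("yellow",438,128),("green",444,38)): print(n,*fit(ct,t,n,(x,y,-.2),0,r=28))
```

```text
at [ 408.435 -286.936  241.169] yaw -0.0825 tilt [-0.002  0.002] q [-0.848  0.25   1.555 -0.     1.34   0.806] w 0.997 t 11.0
turn -1.749 (rows>=10) shift [ 2.685 -0.462  0.093] (rows>=7)
turn -0.000 (rows>=0) shift [0.    0.    0.667] (rows>=2)
blue hung [ 413.445 -288.625   -1.709] 0.07976021378529985 want 409.272 -286.5 -1.6533
yellow [437.438 126.75   -0.082] 0.07715376226826609
green [455.3    28.138  -0.39 ] 0.8067201903062742
```

Emit:
{"name": "arm_command", "arguments": {
  "increments": [
    {"dr": [0,0,-0.175],"offset": [0,0,0],"hand": 1},
    {"dr": [0,0,-0.175],"offset": [0,0,0],"hand": 1},
    {"dr": [0,0,-0.175],"offset": [0,0,0],"hand": 1},
    {"dr": [0,0,-0.175],"offset": [0,0,0],"hand": 1},
    {"dr": [0,0,-0.175],"offset": [0,0,0],"hand": 1},
    {"dr": [0,0,-0.175],"offset": [0,0,0],"hand": 1},
    {"dr": [0,0,-0.175],"offset": [0,0,0],"hand": 1},
    {"dr": [0,0,-0.175],"offset": [0,0,0],"hand": 1}
  ]
}}

```text
time_s: 11.9
eef_pos: [408.7, -287.2, 242.1]
ee_rot: [-0.001, 0.872, 0.489, -0.0]
force: [-0.3, -0.4, -1.1]
grip_width: 0.999
grip_force: 0.0
```

Emit:
{"name": "arm_command", "arguments": {
  "increments": [
    {"dr": [0,0,-0.175],"offset": [0,0,0],"hand": 1},
    {"dr": [0,0,-0.174],"offset": [0,0,0],"hand": 1},
    {"dr": [0,0,0],"offset": [0.336,-0.058,0.012],"hand": 1},
    {"dr": [0,0,0],"offset": [0.336,-0.058,0.012],"hand": 1},
    {"dr": [0,0,0],"offset": [0.336,-0.058,0.012],"hand": 1},
    {"dr": [0,0,0],"offset": [0.336,-0.058,0.012],"hand": 1},
    {"dr": [0,0,0],"offset": [0.336,-0.058,0.012],"hand": 1},
    {"dr": [0,0,0],"offset": [0.336,-0.058,0.012],"hand": 1}
  ]
}}

```text
time_s: 12.7
eef_pos: [435.2, -41.6, 233.7]
ee_rot: [-0.0, 0.799, 0.602, -0.0]
force: [0.7, 0.7, 0.0]
grip_width: 0.999
grip_force: 0.0
```

Emit:
{"name": "arm_command", "arguments": {
  "increments": [
    {"dr": [0,0,0],"offset": [0.336,-0.058,0.012],"hand": 1},
    {"dr": [0,0,0],"offset": [0.336,-0.058,0.3],"hand": 1},
    {"dr": [0,0,0],"offset": [0,0,0.3],"hand": 1},
    {"dr": [0,0,0],"offset": [0,0,0],"hand": 1},
    {"dr": [0,0,0],"offset": [0,0,0],"hand": 1},
    {"dr": [0,0,0],"offset": [0,0,0],"hand": 1},
    {"dr": [0,0,0],"offset": [0,0,0],"hand": 1}
  ]
}}

```text
time_s: 13.4
eef_pos: [444.7, 34.0, 165.2]
ee_rot: [0.001, 0.799, 0.601, 0.001]
force: [0.2, 0.1, 0.4]
grip_width: 1.001
grip_force: 0.0
```

Run:
```python
from h import *
c=ctrl.camera_info("wrist"); im=ctrl.capture("wrist")[...,::-1]; cv2.imwrite("/tmp/w6.png",im)
for n,x,y in(("yellow",438,128),("green",444,38)): 
    q,f=fit(c,im,n,(x,y,-.2),0,r=150); print(n,q,f)
a=np.pi/2+q[2]
plan((*q[:2],44,a))
```

```text
yellow [438.844 127.422  -0.109] 0.02977146938046782
green [445.193  37.382  -0.214] 0.1065653779230149
at [444.576  34.067 164.95 ] yaw 1.2901 tilt [ 0.002 -0.   ] q [-0.187  0.208  1.82  -0.     1.111  0.093] w 1.001 t 13.4
turn -0.084 (rows>=1) shift [ 0.028 -0.001  1.008] (rows>=3)
```

Emit:
{"name": "arm_command", "arguments": {
  "increments": [
    {"dr": [0,0,-0.07],"offset": [0,0,0],"hand": 1},
    {"dr": [0,0,0],"offset": [0.028,0,0.2],"hand": 1},
    {"dr": [0,0,0],"offset": [0,0,0.3],"hand": 1},
    {"dr": [0,0,0],"offset": [0,0,0.3],"hand": 1},
    {"dr": [0,0,0],"offset": [0,0,0.2],"hand": 1},
    {"dr": [0,0,0],"offset": [0,0,0],"hand": 1},
    {"dr": [0,0,0],"offset": [0,0,0],"hand": -1},
    {"dr": [0,0,0],"offset": [0,0,0],"hand": -1}
  ],
  "grip_force": 25
}}

```text
time_s: 14.25
eef_pos: [445.8, 37.7, 45.4]
ee_rot: [0.001, 0.782, 0.623, 0.001]
force: [0.0, 0.1, -0.6]
grip_width: 0.691
grip_force: 0.0
```

Emit:
{"name": "arm_command", "arguments": {
  "increments": [
    {"dr": [0,0,0],"offset": [0,0,0],"hand": -1},
    {"dr": [0,0,0],"offset": [0,0,0],"hand": -1},
    {"dr": [0,0,0],"offset": [0,0,0],"hand": -1},
    {"dr": [0,0,0],"offset": [0,0,0],"hand": -1},
    {"dr": [0,0,0],"offset": [0,0,0],"hand": -1},
    {"dr": [0,0,0],"offset": [0,0,0],"hand": -1}
  ]
}}

```text
time_s: 14.85
eef_pos: [445.4, 37.8, 44.9]
ee_rot: [0.001, 0.782, 0.623, 0.001]
force: [-2.1, 0.8, 6.8]
grip_width: 0.416
grip_force: 29.9
```

Run:
```python
from h import *
p,R,s=pose()
plan((p[0],p[1],225,RYAW),(*spot(0),225,RYAW))
print(s["grip_force"],s["force"])
```

```text
at [445.385  37.821  44.92 ] yaw 1.3462 tilt [ 0.002 -0.   ] q [-0.178  0.404  1.936 -0.     0.799  0.046] w 0.416 t 14.8
turn 1.819 (rows>=10) shift [ 0.     0.    -1.501] (rows>=4)
turn -0.000 (rows>=0) shift [0.59  2.718 0.   ] (rows>=7)
29.869398549199104 [-2.14   0.84   6.785]
```

Emit:
{"name": "arm_command", "arguments": {
  "increments": [
    {"dr": [0,0,0],"offset": [0,0,-0.15],"hand": -1},
    {"dr": [0,0,0],"offset": [0,0,-0.3],"hand": -1},
    {"dr": [0,0,0],"offset": [0,0,-0.35],"hand": -1},
    {"dr": [0,0,0],"offset": [0,0,-0.35],"hand": -1},
    {"dr": [0,0,0],"offset": [0,0,-0.35],"hand": -1},
    {"dr": [0,0,0.182],"offset": [0,0,0],"hand": -1},
    {"dr": [0,0,0.182],"offset": [0,0,0],"hand": -1},
    {"dr": [0,0,0.182],"offset": [0,0,0],"hand": -1}
  ]
}}

```text
time_s: 15.65
eef_pos: [444.6, 38.0, 224.4]
ee_rot: [0.0, 0.898, 0.44, 0.0]
force: [0.7, 0.4, -0.9]
grip_width: 0.415
grip_force: 28.9
```

Emit:
{"name": "arm_command", "arguments": {
  "increments": [
    {"dr": [0,0,0.182],"offset": [0,0,0],"hand": -1},
    {"dr": [0,0,0.182],"offset": [0,0,0],"hand": -1},
    {"dr": [0,0,0.182],"offset": [0,0,0],"hand": -1},
    {"dr": [0,0,0.182],"offset": [0,0,0],"hand": -1},
    {"dr": [0,0,0.182],"offset": [0,0,0],"hand": -1},
    {"dr": [0,0,0.182],"offset": [0,0,0],"hand": -1},
    {"dr": [0,0,0.181],"offset": [0,0,0],"hand": -1},
    {"dr": [0,0,0],"offset": [0,0,0],"hand": -1}
  ]
}}

```text
time_s: 16.45
eef_pos: [444.6, 38.0, 224.1]
ee_rot: [0.0, 0.999, -0.042, 0.0]
force: [-0.3, 0.2, -1.5]
grip_width: 0.42
grip_force: 28.9
```

Emit:
{"name": "arm_command", "arguments": {
  "increments": [
    {"dr": [0,0,0],"offset": [0.074,0.34,0],"hand": -1},
    {"dr": [0,0,0],"offset": [0.074,0.34,0],"hand": -1},
    {"dr": [0,0,0],"offset": [0.074,0.34,0],"hand": -1},
    {"dr": [0,0,0],"offset": [0.074,0.34,0],"hand": -1},
    {"dr": [0,0,0],"offset": [0.074,0.34,0],"hand": -1},
    {"dr": [0,0,0],"offset": [0.074,0.34,0],"hand": -1},
    {"dr": [0,0,0],"offset": [0.073,0.339,0],"hand": -1},
    {"dr": [0,0,0],"offset": [0.073,0.339,0],"hand": -1}
  ]
}}

```text
time_s: 17.25
eef_pos: [488.3, -294.7, 224.0]
ee_rot: [0.0, 0.999, -0.039, 0.0]
force: [-0.0, 0.1, -0.9]
grip_width: 0.415
grip_force: 28.8
```

Emit:
{"name": "arm_command", "arguments": {
  "increments": [
    {"dr": [0,0,0],"offset": [0,0,0],"hand": -1},
    {"dr": [0,0,0],"offset": [0,0,0],"hand": -1},
    {"dr": [0,0,0],"offset": [0,0,0],"hand": -1},
    {"dr": [0,0,0],"offset": [0,0,0],"hand": -1}
  ]
}}

```text
time_s: 17.65
eef_pos: [488.6, -291.9, 224.2]
ee_rot: [0.0, 0.999, -0.04, 0.0]
force: [0.5, 0.0, -1.6]
grip_width: 0.416
grip_force: 28.8
```

Run:
```python
from h import *
plan((*spot(0),100,RYAW))
c=ctrl.camera_info("wrist"); im=ctrl.capture("wrist")[...,::-1]
p,R,s=pose(); x,y=spot(0)
print(*fit(c,im,"green",(x,y,RYAW-np.pi/2),p[2]-45,r=150)); cv2.imwrite("/tmp/w7.png",im)
```

```text
at [ 488.578 -291.892  224.172] yaw -0.0801 tilt [ 0. -0.] q [-0.744  0.416  1.371  0.     1.354  0.907] w 0.416 t 17.6
turn 0.003 (rows>=1) shift [0.004 0.01  1.035] (rows>=3)
[ 488.401 -291.926   -1.653] 0.06295211260597244
```

Green is held squarely. Lower to TCP 99 and release.

Emit:
{"name": "arm_command", "arguments": {
  "increments": [
    {"dr": [0,0,0],"offset": [0.004,0.01,0.2],"hand": -1},
    {"dr": [0,0,0],"offset": [0,0,0.25],"hand": -1},
    {"dr": [0,0,0],"offset": [0,0,0.2],"hand": -1},
    {"dr": [0,0,0],"offset": [0,0,0.15],"hand": -1},
    {"dr": [0,0,0],"offset": [0,0,0.1],"hand": -1},
    {"dr": [0,0,0],"offset": [0,0,0.1],"hand": -1},
    {"dr": [0,0,0],"offset": [0,0,0.04],"hand": -1},
    {"dr": [0,0,0],"offset": [0,0,0],"hand": -1}
  ]
}}

```text
time_s: 18.5
eef_pos: [489.1, -294.2, 99.5]
ee_rot: [0.0, 0.999, -0.041, 0.0]
force: [-0.4, 0.3, -1.0]
grip_width: 0.417
grip_force: 28.8
```

Emit:
{"name": "arm_command", "arguments": {
  "increments": [
    {"dr": [0,0,0],"offset": [0,0,0],"hand": -1},
    {"dr": [0,0,0],"offset": [0,0,0],"hand": -1},
    {"dr": [0,0,0],"offset": [0,0,0],"hand": -0.05},
    {"dr": [0,0,0],"offset": [0,0,0],"hand": 0.1},
    {"dr": [0,0,0],"offset": [0,0,0],"hand": 0.4},
    {"dr": [0,0,0],"offset": [0,0,0],"hand": 1},
    {"dr": [0,0,0],"offset": [0,0,0],"hand": 1},
    {"dr": [0,0,0],"offset": [0,0,0],"hand": 1}
  ]
}}

```text
time_s: 19.3
eef_pos: [488.8, -294.2, 99.0]
ee_rot: [0.0, 0.999, -0.041, -0.0]
force: [0.7, -0.4, 0.0]
grip_width: 1.002
grip_force: 0.0
```

Emit:
{"name": "arm_command", "arguments": {
  "increments": [
    {"dr": [0,0,0],"offset": [0,0,0],"hand": 1},
    {"dr": [0,0,0],"offset": [0,0,-0.15],"hand": 1},
    {"dr": [0,0,0],"offset": [0,0,-0.25],"hand": 1},
    {"dr": [0,0,0],"offset": [0,0,-0.35],"hand": 1},
    {"dr": [0,0,0],"offset": [0,0,-0.35],"hand": 1},
    {"dr": [0,0,0],"offset": [0,0,-0.1],"hand": 1},
    {"dr": [0,0,0],"offset": [0,0,0],"hand": 1},
    {"dr": [0,0,0],"offset": [0,0,0],"hand": 1}
  ]
}}

```text
time_s: 20.1
eef_pos: [488.5, -293.9, 241.4]
ee_rot: [-0.001, 0.999, -0.041, -0.001]
force: [-0.7, 0.7, -2.3]
grip_width: 1.0
grip_force: 0.0
```

Run:
```python
from h import *
a=np.pi/2-.11
plan((438.5,127.5,165,a))
c=ctrl.camera_info("wrist"); im=ctrl.capture("wrist")[...,::-1]; cv2.imwrite("/tmp/w8.png",im)
x,y=spot(0); print("hung",*fit(c,im,"green",(x,y,-1.6533),54,r=120),"want",x,y,-1.6533)
t=ctrl.capture("top")[...,::-1]; ct=ctrl.camera_info("top"); cv2.imwrite("/tmp/t8.png",t)
for n,x,y in(("yellow",438,128),): print(n,*fit(ct,t,n,(x,y,-.1),0,r=28))
```

```text
at [ 488.451 -293.869  241.436] yaw -0.0825 tilt [-0.002  0.002] q [-0.747  0.408  1.338 -0.     1.398  0.906] w 1.0 t 20.1
turn -1.965 (rows>=11) shift [ 3.444 -0.799  0.637] (rows>=9)
hung [ 488.437 -294.501   -1.649] 0.10864603529094163 want 489.0 -293.1 -1.6533
yellow [437.503 126.739  -0.082] 0.1102860286028603
```

Emit:
{"name": "arm_command", "arguments": {
  "increments": [
    {"dr": [0,0,-0.179],"offset": [0,0,0],"hand": 1},
    {"dr": [0,0,-0.179],"offset": [0,0,0],"hand": 1},
    {"dr": [0,0,-0.179],"offset": [0,0,0],"hand": 1},
    {"dr": [0,0,-0.179],"offset": [0,0,0],"hand": 1},
    {"dr": [0,0,-0.179],"offset": [0,0,0],"hand": 1},
    {"dr": [0,0,-0.179],"offset": [0,0,0],"hand": 1},
    {"dr": [0,0,-0.179],"offset": [0,0,0],"hand": 1},
    {"dr": [0,0,-0.179],"offset": [0,0,0],"hand": 1}
  ]
}}

```text
time_s: 21.0
eef_pos: [488.5, -293.9, 241.5]
ee_rot: [-0.001, 0.866, 0.5, -0.0]
force: [-0.3, 0.3, -0.5]
grip_width: 1.0
grip_force: 0.0
```

Emit:
{"name": "arm_command", "arguments": {
  "increments": [
    {"dr": [0,0,-0.179],"offset": [0,0,0],"hand": 1},
    {"dr": [0,0,-0.178],"offset": [0,0,0],"hand": 1},
    {"dr": [0,0,-0.176],"offset": [0,0,0],"hand": 1},
    {"dr": [0,0,0],"offset": [0.344,-0.08,0],"hand": 1},
    {"dr": [0,0,0],"offset": [0.344,-0.08,0],"hand": 1},
    {"dr": [0,0,0],"offset": [0.344,-0.08,0],"hand": 1},
    {"dr": [0,0,0],"offset": [0.344,-0.08,0],"hand": 1},
    {"dr": [0,0,0],"offset": [0.344,-0.08,0],"hand": 1}
  ]
}}

```text
time_s: 21.8
eef_pos: [462.9, -82.0, 241.8]
ee_rot: [-0.001, 0.745, 0.667, -0.0]
force: [1.3, -0.1, 0.0]
grip_width: 1.0
grip_force: 0.0
```

Emit:
{"name": "arm_command", "arguments": {
  "increments": [
    {"dr": [0,0,0],"offset": [0.344,-0.08,0],"hand": 1},
    {"dr": [0,0,0],"offset": [0.344,-0.08,0],"hand": 1},
    {"dr": [0,0,0],"offset": [0.344,-0.08,0],"hand": 1},
    {"dr": [0,0,0],"offset": [0.344,-0.08,0],"hand": 1},
    {"dr": [0,0,0],"offset": [0.348,-0.079,0],"hand": 1},
    {"dr": [0,0,0],"offset": [0,0,0.32],"hand": 1},
    {"dr": [0,0,0],"offset": [0,0,0.317],"hand": 1},
    {"dr": [0,0,0],"offset": [0,0,0],"hand": 1}
  ]
}}

```text
time_s: 22.6
eef_pos: [435.9, 127.3, 162.1]
ee_rot: [-0.003, 0.745, 0.667, -0.004]
force: [-0.1, 0.5, 0.0]
grip_width: 1.0
grip_force: 0.0
```

Emit:
{"name": "arm_command", "arguments": {
  "increments": [
    {"dr": [0,0,0],"offset": [0,0,0],"hand": 1},
    {"dr": [0,0,0],"offset": [0,0,0],"hand": 1},
    {"dr": [0,0,0],"offset": [0,0,0],"hand": 1}
  ]
}}

```text
time_s: 22.9
eef_pos: [439.7, 126.9, 168.0]
ee_rot: [0.001, 0.745, 0.667, 0.001]
force: [0.0, -0.3, -0.2]
grip_width: 0.999
grip_force: 0.0
```

Run:
```python
from h import *
c=ctrl.camera_info("wrist"); im=ctrl.capture("wrist")[...,::-1]; cv2.imwrite("/tmp/w9.png",im)
q,f=fit(c,im,"yellow",(438,128,-.1),0,r=150); print(q,f)
plan((*q[:2],44,np.pi/2+q[2]))
```

```text
[438.996 126.934  -0.11 ] 0.03765307209029922
at [439.517 126.983 167.807] yaw 1.4604 tilt [0.002 0.   ] q [0.024 0.229 1.785 0.    1.125 0.135] w 0.998 t 22.9
turn -0.001 (rows>=1) shift [-0.001 -0.004  1.032] (rows>=3)
```

Emit:
{"name": "arm_command", "arguments": {
  "increments": [
    {"dr": [0,0,0],"offset": [0,-0.004,0.2],"hand": 1},
    {"dr": [0,0,0],"offset": [0,0,0.3],"hand": 1},
    {"dr": [0,0,0],"offset": [0,0,0.3],"hand": 1},
    {"dr": [0,0,0],"offset": [0,0,0.23],"hand": 1},
    {"dr": [0,0,0],"offset": [0,0,0],"hand": 1},
    {"dr": [0,0,0],"offset": [0,0,0],"hand": 1},
    {"dr": [0,0,0],"offset": [0,0,0],"hand": -1},
    {"dr": [0,0,0],"offset": [0,0,0],"hand": -1}
  ],
  "grip_force": 25
}}

```text
time_s: 23.75
eef_pos: [439.3, 127.2, 44.4]
ee_rot: [0.001, 0.745, 0.667, 0.001]
force: [-0.2, -1.0, 0.7]
grip_width: 0.689
grip_force: 0.0
```

Emit:
{"name": "arm_command", "arguments": {
  "increments": [
    {"dr": [0,0,0],"offset": [0,0,0],"hand": -1},
    {"dr": [0,0,0],"offset": [0,0,0],"hand": -1},
    {"dr": [0,0,0],"offset": [0,0,0],"hand": -1},
    {"dr": [0,0,0],"offset": [0,0,0],"hand": -1},
    {"dr": [0,0,0],"offset": [0,0,0],"hand": -1},
    {"dr": [0,0,0],"offset": [0,0,0],"hand": -1}
  ]
}}

```text
time_s: 24.35
eef_pos: [438.9, 127.2, 43.8]
ee_rot: [0.0, 0.745, 0.667, 0.001]
force: [-1.1, 0.2, 7.1]
grip_width: 0.416
grip_force: 25.9
```

Run:
```python
from h import *
p,R,s=pose()
plan((p[0],p[1],225,RYAW),(*spot(80),225,RYAW))
```

```text
at [438.899 127.207  43.768] yaw 1.4608 tilt [0.001 0.   ] q [ 0.025  0.424  1.908 -0.     0.809  0.135] w 0.416 t 24.4
turn 1.965 (rows>=11) shift [ 0.    0.   -1.51] (rows>=4)
turn -0.000 (rows>=0) shift [1.372 3.456 0.   ] (rows>=10)
```

Emit:
{"name": "arm_command", "arguments": {
  "increments": [
    {"dr": [0,0,0],"offset": [0,0,-0.16],"hand": -1},
    {"dr": [0,0,0],"offset": [0,0,-0.3],"hand": -1},
    {"dr": [0,0,0],"offset": [0,0,-0.35],"hand": -1},
    {"dr": [0,0,0],"offset": [0,0,-0.35],"hand": -1},
    {"dr": [0,0,0],"offset": [0,0,-0.35],"hand": -1},
    {"dr": [0,0,0.179],"offset": [0,0,0],"hand": -1},
    {"dr": [0,0,0.179],"offset": [0,0,0],"hand": -1},
    {"dr": [0,0,0.179],"offset": [0,0,0],"hand": -1}
  ]
}}

```text
time_s: 25.15
eef_pos: [438.2, 127.2, 224.3]
ee_rot: [-0.0, 0.869, 0.494, -0.0]
force: [0.0, 1.1, -0.9]
grip_width: 0.421
grip_force: 25.8
```

Emit:
{"name": "arm_command", "arguments": {
  "increments": [
    {"dr": [0,0,0.179],"offset": [0,0,0],"hand": -1},
    {"dr": [0,0,0.179],"offset": [0,0,0],"hand": -1},
    {"dr": [0,0,0.179],"offset": [0,0,0],"hand": -1},
    {"dr": [0,0,0.179],"offset": [0,0,0],"hand": -1},
    {"dr": [0,0,0.179],"offset": [0,0,0],"hand": -1},
    {"dr": [0,0,0.179],"offset": [0,0,0],"hand": -1},
    {"dr": [0,0,0.178],"offset": [0,0,0],"hand": -1},
    {"dr": [0,0,0.176],"offset": [0,0,0],"hand": -1}
  ]
}}

```text
time_s: 25.95
eef_pos: [438.2, 127.2, 224.0]
ee_rot: [0.0, 0.999, -0.044, -0.0]
force: [0.5, -0.4, -1.4]
grip_width: 0.419
grip_force: 25.8
```

Emit:
{"name": "arm_command", "arguments": {
  "increments": [
    {"dr": [0,0,0],"offset": [0.137,0.346,0],"hand": -1},
    {"dr": [0,0,0],"offset": [0.137,0.346,0],"hand": -1},
    {"dr": [0,0,0],"offset": [0.137,0.346,0],"hand": -1},
    {"dr": [0,0,0],"offset": [0.137,0.346,0],"hand": -1},
    {"dr": [0,0,0],"offset": [0.137,0.346,0],"hand": -1},
    {"dr": [0,0,0],"offset": [0.137,0.346,0],"hand": -1},
    {"dr": [0,0,0],"offset": [0.137,0.346,0],"hand": -1},
    {"dr": [0,0,0],"offset": [0.137,0.346,0],"hand": -1}
  ]
}}

```text
time_s: 26.75
eef_pos: [542.1, -216.4, 223.9]
ee_rot: [-0.0, 0.999, -0.041, -0.0]
force: [0.9, 1.0, -0.2]
grip_width: 0.418
grip_force: 26.0
```

Emit:
{"name": "arm_command", "arguments": {
  "increments": [
    {"dr": [0,0,0],"offset": [0.137,0.346,0],"hand": -1},
    {"dr": [0,0,0],"offset": [0.139,0.342,0],"hand": -1},
    {"dr": [0,0,0],"offset": [0,0,0],"hand": -1},
    {"dr": [0,0,0],"offset": [0,0,0],"hand": -1},
    {"dr": [0,0,0],"offset": [0,0,0],"hand": -1},
    {"dr": [0,0,0],"offset": [0,0,0],"hand": -1}
  ]
}}

```text
time_s: 27.35
eef_pos: [568.4, -298.6, 224.6]
ee_rot: [0.0, 0.999, -0.041, 0.0]
force: [0.0, 0.4, -2.5]
grip_width: 0.417
grip_force: 26.2
```

Run:
```python
from h import *
plan((*spot(80),98.5,RYAW))
c=ctrl.camera_info("wrist"); im=ctrl.capture("wrist")[...,::-1]
p,R,s=pose(); x,y=spot(80)
print(*fit(c,im,"yellow",(x,y,RYAW-np.pi/2),p[2]-44,r=150)); cv2.imwrite("/tmp/w10.png",im)
```

```text
at [ 568.351 -298.601  224.632] yaw -0.0813 tilt [ 0. -0.] q [-0.666  0.583  1.111  0.     1.447  0.986] w 0.417 t 27.4
turn 0.002 (rows>=1) shift [0.004 0.009 1.051] (rows>=3)
[ 568.537 -298.663   -1.653] 0.028372090179221154
```

Then release, retreat, turn to yaw π in place for the clips survey.

Emit:
{"name": "arm_command", "arguments": {
  "increments": [
    {"dr": [0,0,0],"offset": [0.004,0.009,0.2],"hand": -1},
    {"dr": [0,0,0],"offset": [0,0,0.25],"hand": -1},
    {"dr": [0,0,0],"offset": [0,0,0.2],"hand": -1},
    {"dr": [0,0,0],"offset": [0,0,0.15],"hand": -1},
    {"dr": [0,0,0],"offset": [0,0,0.1],"hand": -1},
    {"dr": [0,0,0],"offset": [0,0,0.1],"hand": -1},
    {"dr": [0,0,0],"offset": [0,0,0.05],"hand": -1},
    {"dr": [0,0,0],"offset": [0,0,0],"hand": -1}
  ]
}}

```text
time_s: 28.2
eef_pos: [568.9, -300.8, 98.5]
ee_rot: [0.0, 0.999, -0.041, 0.0]
force: [-0.8, 0.5, -1.6]
grip_width: 0.421
grip_force: 26.4
```

Emit:
{"name": "arm_command", "arguments": {
  "increments": [
    {"dr": [0,0,0],"offset": [0,0,0],"hand": -1},
    {"dr": [0,0,0],"offset": [0,0,0],"hand": -1},
    {"dr": [0,0,0],"offset": [0,0,0],"hand": -0.05},
    {"dr": [0,0,0],"offset": [0,0,0],"hand": 0.1},
    {"dr": [0,0,0],"offset": [0,0,0],"hand": 0.4},
    {"dr": [0,0,0],"offset": [0,0,0],"hand": 1},
    {"dr": [0,0,0],"offset": [0,0,0],"hand": 1},
    {"dr": [0,0,0],"offset": [0,0,0],"hand": 1}
  ]
}}

```text
time_s: 29.0
eef_pos: [568.7, -300.8, 98.2]
ee_rot: [0.0, 0.999, -0.041, 0.0]
force: [0.5, 0.2, -0.6]
grip_width: 1.001
grip_force: 0.0
```

Emit:
{"name": "arm_command", "arguments": {
  "increments": [
    {"dr": [0,0,0],"offset": [0,0,0],"hand": 1},
    {"dr": [0,0,0],"offset": [0,0,-0.15],"hand": 1},
    {"dr": [0,0,0],"offset": [0,0,-0.25],"hand": 1},
    {"dr": [0,0,0],"offset": [0,0,-0.35],"hand": 1},
    {"dr": [0,0,0],"offset": [0,0,-0.35],"hand": 1},
    {"dr": [0,0,0],"offset": [0,0,-0.1],"hand": 1},
    {"dr": [0,0,0],"offset": [0,0,0],"hand": 1},
    {"dr": [0,0,0],"offset": [0,0,0],"hand": 1}
  ]
}}

```text
time_s: 29.8
eef_pos: [568.3, -300.6, 240.5]
ee_rot: [-0.001, 0.999, -0.041, -0.001]
force: [-0.1, -0.3, -0.2]
grip_width: 1.001
grip_force: 0.0
```

Run:
```python
from h import *
c=ctrl.camera_info("wrist"); im=ctrl.capture("wrist")[...,::-1]; cv2.imwrite("/tmp/w11.png",im)
x,y=spot(80); print("hung",*fit(c,im,"yellow",(x,y,-1.6533),54,r=120),"want",x,y,-1.6533)
plan((540,-50,260,np.pi/2-.14))
```

```text
hung [ 568.769 -301.022   -1.646] 0.04905032780563057 want 568.7280000000001 -299.70000000000005 -1.6533
at [ 568.251 -300.483  240.052] yaw -0.0825 tilt [-0.003  0.002] q [-0.668  0.58   1.077 -0.     1.488  0.985] w 1.001 t 29.9
turn -1.927 (rows>=11) shift [ 2.034 -0.524 -0.166] (rows>=6)
```

Run:
```python
from h import *
plan((625,-115,290,np.pi/2+.14))
```

```text
at [ 568.251 -300.483  240.052] yaw -0.0825 tilt [-0.003  0.002] q [-0.668  0.58   1.077 -0.     1.488  0.985] w 1.001 t 29.9
turn -2.283 (rows>=13) shift [ 1.465  0.684 -0.416] (rows>=5)
```

Emit:
{"name": "arm_command", "arguments": {
  "increments": [
    {"dr": [0,0,-0.176],"offset": [0,0,0],"hand": 1},
    {"dr": [0,0,-0.176],"offset": [0,0,0],"hand": 1},
    {"dr": [0,0,-0.176],"offset": [0,0,0],"hand": 1},
    {"dr": [0,0,-0.176],"offset": [0,0,0],"hand": 1},
    {"dr": [0,0,-0.176],"offset": [0,0,0],"hand": 1},
    {"dr": [0,0,-0.176],"offset": [0,0,0],"hand": 1},
    {"dr": [0,0,-0.176],"offset": [0,0,0],"hand": 1},
    {"dr": [0,0,-0.176],"offset": [0,0,0],"hand": 1}
  ]
}}

```text
time_s: 30.65
eef_pos: [568.3, -300.6, 240.1]
ee_rot: [-0.002, 0.871, 0.492, -0.001]
force: [0.4, -0.4, -0.2]
grip_width: 0.999
grip_force: 0.0
```

Emit:
{"name": "arm_command", "arguments": {
  "increments": [
    {"dr": [0,0,-0.175],"offset": [0,0,0],"hand": 1},
    {"dr": [0,0,-0.175],"offset": [0,0,0],"hand": 1},
    {"dr": [0,0,-0.175],"offset": [0,0,0],"hand": 1},
    {"dr": [0,0,-0.175],"offset": [0,0,0],"hand": 1},
    {"dr": [0,0,-0.175],"offset": [0,0,0],"hand": 1},
    {"dr": [0,0,0],"offset": [0.293,0.137,-0.083],"hand": 1},
    {"dr": [0,0,0],"offset": [0.293,0.137,-0.083],"hand": 1},
    {"dr": [0,0,0],"offset": [0.293,0.137,-0.083],"hand": 1}
  ]
}}

```text
time_s: 31.45
eef_pos: [602.7, -188.2, 270.4]
ee_rot: [-0.002, 0.656, 0.755, -0.0]
force: [0.5, -0.1, 0.5]
grip_width: 0.996
grip_force: 0.0
```

Emit:
{"name": "arm_command", "arguments": {
  "increments": [
    {"dr": [0,0,0],"offset": [0.293,0.137,-0.083],"hand": 1},
    {"dr": [0,0,0],"offset": [0.293,0.137,-0.083],"hand": 1},
    {"dr": [0,0,0],"offset": [0,0,0],"hand": 1},
    {"dr": [0,0,0],"offset": [0,0,0],"hand": 1},
    {"dr": [0,0,0],"offset": [0,0,0],"hand": 1},
    {"dr": [0,0,0],"offset": [0,0,0],"hand": 1}
  ]
}}

```text
time_s: 32.05
eef_pos: [625.2, -116.5, 291.1]
ee_rot: [-0.001, 0.657, 0.754, -0.0]
force: [0.6, -0.1, -0.6]
grip_width: 1.001
grip_force: 0.0
```

Run:
```python
from h import *
plan((625,-115,290,np.pi/2+.14))
c=ctrl.camera_info("wrist"); im=ctrl.capture("wrist")[...,::-1]
np.save("/tmp/w12.npy",c,allow_pickle=True); cv2.imwrite("/tmp/w12.png",im)
cv2.imwrite("pics/w12.png",cv2.resize(im,(800,600),interpolation=cv2.INTER_CUBIC))
```

```text
at [ 625.212 -116.473  291.068] yaw 1.7089 tilt [-0.001  0.   ] q [-0.368  0.545  1.004 -0.     1.594 -0.506] w 1.001 t 32.0
turn -0.002 (rows>=1) shift [ 0.012 -0.     0.009] (rows>=1)
```

View pics/w12.png

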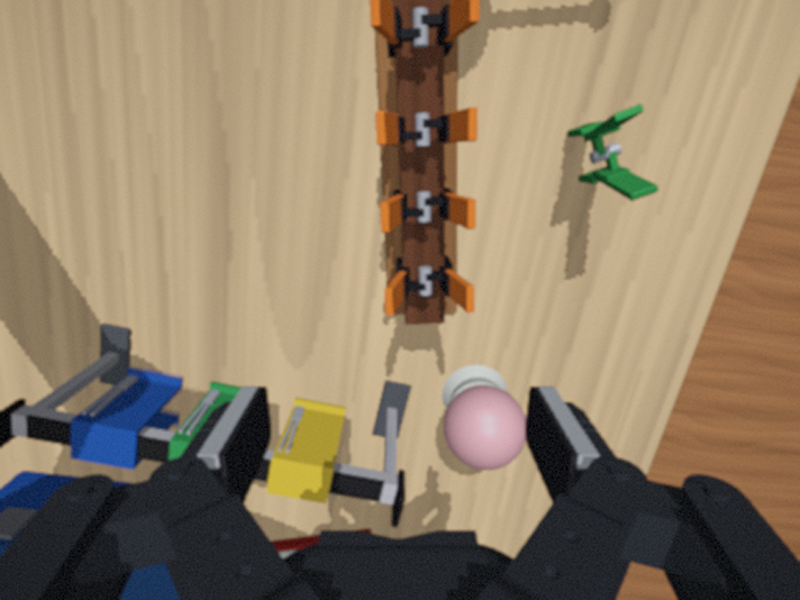

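The four clips are at view rows of about 20, 130, 210 and 290 in column 425, with yaw along the strip. Orange handles mark each one. The three hangers sit on the right rail, and the quartz is at (485,425). I'll fit the handles.

```bash
cat >> h.py <<'E'
def orange(im):
    h=cv2.cvtColor(im,cv2.COLOR_BGR2HSV)
    return ((h[...,0]>=3)&(h[...,0]<=19)&(h[...,1]>175)&(h[...,2]>90)).astype(np.uint8)
def fitclip(c,im,x0,zp=80,top=31.,r=45):
    """x0 (x,y,yaw) of pivot at height zp; returns x,y,yaw,inner x,inner z"""
    m=orange(im); u,v=proj(c,[x0[0],x0[1],zp+40])[0]
    k=np.zeros_like(m); cv2.circle(k,(int(u),int(v)),r,1,-1); m=cv2.resize(m*k,None,fx=4,fy=4,interpolation=cv2.INTER_LINEAR)
    def f(p):
        bs=[np.array([[s*(x+t),y,z] for x,z in((p[3],p[4]),(top-3,58)) for t in(0,3) for y in(-10,10)],float) for s in(1,-1)]
        R=render(c,bs,Tz(p[0],p[1],zp,p[2])); return 1-(R&m).sum()/max(1,(R|m).sum())
    b=np.array([*x0,14,25.]); s=np.vstack([b]+[b+d for d in np.diag([6,6,.15,5,10])])
    o=minimize(f,b,method="Nelder-Mead",options=dict(initial_simplex=s,xatol=.05,fatol=1e-4,maxiter=500)); return o.x,o.fun
E
python3 - <<'E'
from h import *
c=np.load("/tmp/w12.npy",allow_pickle=True).item(); im=cv2.imread("/tmp/w12.png")
n,l,st,ce=cv2.connectedComponentsWithStats(orange(im)); print(np.c_[st,ce][1:][st[1:,4]>30].round(1))
for uv in((425,285),(425,208),(425,128)):
    q=back(c,np.array(uv)/1.5625,85); print(q,*fitclip(c,im,(q[0],q[1],.14)))
E
```

```text
[[238.    0.   15.   28.  312.  245.2  11.5]
 [287.    0.   19.   26.  353.  295.4   9.8]
 [241.   71.   14.   22.  269.  247.8  81.8]
 [288.   70.   16.   21.  297.  295.6  80. ]
 [285.  123.   19.   23.  270.  294.8 134.1]
 [244.  124.   14.   25.  245.  250.3 135.9]
 [247.  173.   13.   28.  241.  252.5 187. ]
 [285.  172.   18.   27.  252.  294.1 185.4]]
[ 650.372 -135.976   85.   ] [ 649.269 -130.423    0.181   17.977   21.437] 0.20754087420754086
[640.613 -74.946  85.   ] [639.113 -72.79    0.188  17.983  22.44 ] 0.2719462084422861
[631.531 -18.153  85.   ] [629.123 -19.917   0.156  17.541  32.281] 0.19036739170169992
```

Run:
```python
from h import *
a=np.pi/2+.17
plan((649.2,-131,200,a),(649.2,-131,105,a))
```

```text
at [ 625.278 -116.354  291.321] yaw 1.7090 tilt [-0.001  0.   ] q [-0.368  0.544  1.004 -0.     1.594 -0.506] w 1.001 t 32.1
turn -0.040 (rows>=1) shift [-0.154  0.176  0.761] (rows>=2)
turn -0.000 (rows>=0) shift [0.    0.    0.792] (rows>=2)
```

Emit:
{"name": "arm_command", "arguments": {
  "increments": [
    {"dr": [0,0,-0.04],"offset": [0,0,0],"hand": 1},
    {"dr": [0,0,0],"offset": [-0.077,0.088,0.25],"hand": 1},
    {"dr": [0,0,0],"offset": [-0.077,0.088,0.25],"hand": 1},
    {"dr": [0,0,0],"offset": [0,0,0.26],"hand": 1},
    {"dr": [0,0,0],"offset": [0,0,0],"hand": 1},
    {"dr": [0,0,0],"offset": [0,0,0],"hand": 1},
    {"dr": [0,0,0],"offset": [0,0,0],"hand": 1}
  ]
}}

```text
time_s: 32.8
eef_pos: [650.1, -130.3, 203.2]
ee_rot: [0.002, 0.644, 0.765, 0.001]
force: [-0.6, 0.3, -0.1]
grip_width: 1.0
grip_force: 0.0
```

Run:
```python
from h import *
a=np.pi/2+.17
c=ctrl.camera_info("wrist"); im=ctrl.capture("wrist")[...,::-1]; cv2.imwrite("/tmp/w13.png",im)
for x,y in((649,-131),(639,-74)): print(*fitclip(c,im,(x,y,.17),r=70))
plan((649.2,-131,105,a))
cv2.imwrite("pics/w13.png",cv2.resize(im,(800,600),interpolation=cv2.INTER_CUBIC))
```

```text
[ 649.795 -130.89     0.175   17.835   20.799] 0.30139490139490144
[639.415 -73.341   0.184  17.99   21.348] 0.3327657889526826
at [ 650.088 -130.206  203.118] yaw 1.7418 tilt [ 0.003 -0.001] q [-0.374  0.644  1.066 -0.     1.428 -0.545] w 1.001 t 32.9
turn 0.001 (rows>=1) shift [-0.005 -0.008  0.818] (rows>=3)
```

View pics/w13.png

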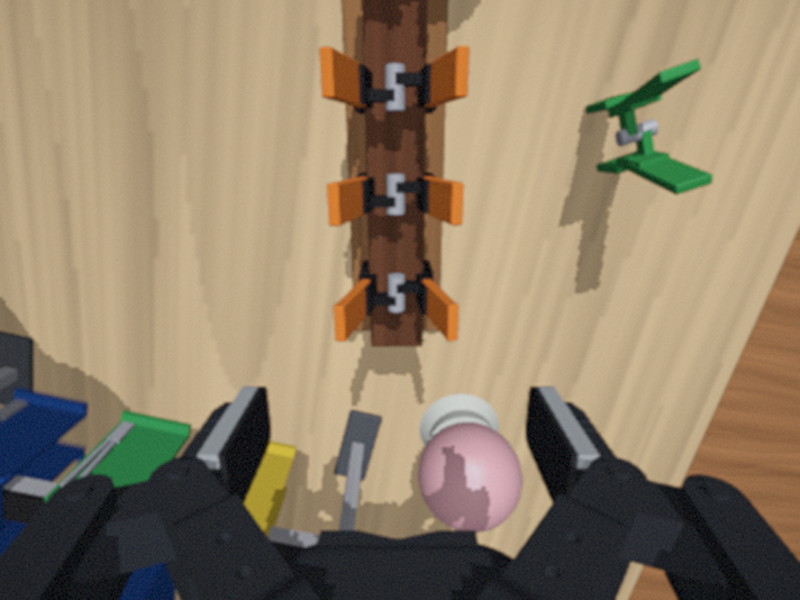

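The clips line up with the gripper's centre column at 397. Descend and squeeze.

Emit:
{"name": "arm_command", "arguments": {
  "increments": [
    {"dr": [0,0,0],"offset": [-0.005,-0.006,0.2],"hand": 1},
    {"dr": [0,0,0],"offset": [0,0,0.2],"hand": 1},
    {"dr": [0,0,0],"offset": [0,0,0.2],"hand": 1},
    {"dr": [0,0,0],"offset": [0,0,0.2],"hand": 1},
    {"dr": [0,0,0],"offset": [0,0,0],"hand": 1},
    {"dr": [0,0,0],"offset": [0,0,0],"hand": 1},
    {"dr": [0,0,0],"offset": [0,0,0],"hand": -1},
    {"dr": [0,0,0],"offset": [0,0,0],"hand": -1}
  ],
  "grip_force": 30
}}

```text
time_s: 33.65
eef_pos: [649.6, -130.8, 106.5]
ee_rot: [0.001, 0.644, 0.765, 0.0]
force: [0.3, -1.1, -0.9]
grip_width: 0.691
grip_force: 4.7
```

Emit:
{"name": "arm_command", "arguments": {
  "increments": [
    {"dr": [0,0,0],"offset": [0,0,0],"hand": -1},
    {"dr": [0,0,0],"offset": [0,0,0],"hand": -1},
    {"dr": [0,0,0],"offset": [0,0,0],"hand": -1},
    {"dr": [0,0,0],"offset": [0,0,0],"hand": -1},
    {"dr": [0,0,0],"offset": [0,0,0],"hand": -1},
    {"dr": [0,0,0],"offset": [0,0,0],"hand": -1}
  ]
}}

```text
time_s: 34.25
eef_pos: [649.0, -130.6, 104.8]
ee_rot: [-0.0, 0.644, 0.765, -0.0]
force: [-0.6, -0.1, -0.5]
grip_width: 0.447
grip_force: 36.0
```

Emit:
{"name": "arm_command", "arguments": {
  "increments": [
    {"dr": [0,0,0],"offset": [0,0,-0.1],"hand": -1},
    {"dr": [0,0,0],"offset": [0,0,-0.2],"hand": -1},
    {"dr": [0,0,0],"offset": [0,0,-0.3],"hand": -1},
    {"dr": [0,0,0],"offset": [0,0,-0.3],"hand": -1},
    {"dr": [0,0,0],"offset": [0,0,-0.3],"hand": -1},
    {"dr": [0,0,0],"offset": [0,0,-0.2],"hand": -1},
    {"dr": [0,0,0],"offset": [0,0,0],"hand": -1}
  ]
}}

```text
time_s: 34.95
eef_pos: [649.8, -130.9, 277.9]
ee_rot: [0.004, 0.644, 0.765, 0.001]
force: [0.0, -0.2, 0.3]
grip_width: 0.451
grip_force: 36.0
```

Run:
```python
from h import *
p,R,s=pose(); plan((p[0],p[1],265,RYAW),(*spot(80),265,RYAW))
im=ctrl.capture("wrist")[...,::-1]; cv2.imwrite("/tmp/w14.png",im)
sd=ctrl.capture("side")[...,::-1]; cv2.imwrite("/tmp/s14.png",sd)
u,v=proj(ctrl.camera_info("side"),p)[0].astype(int); print(u,v)
k=sd[max(0,v-70):v+70,max(0,u-70):u+70]
a=cv2.resize(im,(400,300)); b=cv2.resize(k,(400,400),interpolation=cv2.INTER_CUBIC)
o=np.zeros((400,800,3),np.uint8); o[:300,:400]=a; o[:,400:]=b; cv2.imwrite("pics/c14.png",o)
```

```text
at [ 649.777 -130.857  277.891] yaw 1.7421 tilt [ 0.007 -0.003] q [-0.375  0.612  0.93  -0.     1.592 -0.546] w 0.451 t 35.0
turn 2.323 (rows>=13) shift [0.    0.    0.107] (rows>=1)
turn -0.000 (rows>=0) shift [-0.557  1.458  0.   ] (rows>=4)
312 145
```

View pics/c14.png

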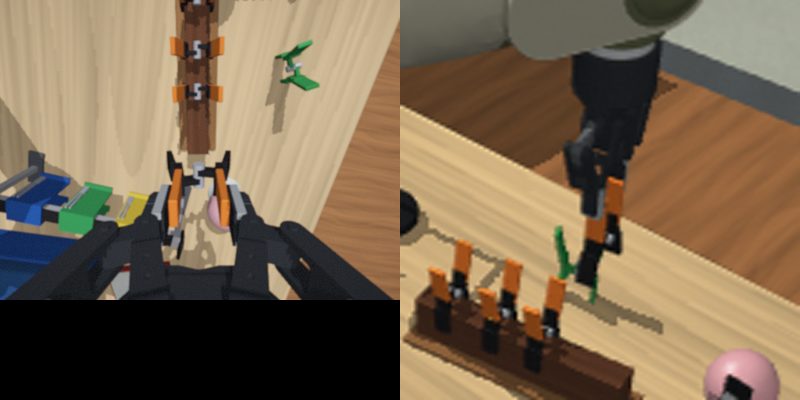

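The clip is squeezed open in the fingers with the jaws clear; the other three clips are still parked. Carry it over yellow.

Emit:
{"name": "arm_command", "arguments": {
  "increments": [
    {"dr": [0,0,0.179],"offset": [0,0,0],"hand": -1},
    {"dr": [0,0,0.179],"offset": [0,0,0],"hand": -1},
    {"dr": [0,0,0.179],"offset": [0,0,0],"hand": -1},
    {"dr": [0,0,0.179],"offset": [0,0,0],"hand": -1},
    {"dr": [0,0,0.179],"offset": [0,0,0],"hand": -1},
    {"dr": [0,0,0.179],"offset": [0,0,0],"hand": -1},
    {"dr": [0,0,0.179],"offset": [0,0,0],"hand": -1},
    {"dr": [0,0,0.179],"offset": [0,0,0],"hand": -1}
  ]
}}

```text
time_s: 35.85
eef_pos: [648.5, -130.5, 271.1]
ee_rot: [-0.001, 0.954, 0.301, -0.001]
force: [0.1, -0.1, -0.5]
grip_width: 0.447
grip_force: 36.0
```

Emit:
{"name": "arm_command", "arguments": {
  "increments": [
    {"dr": [0,0,0.179],"offset": [0,0,0],"hand": -1},
    {"dr": [0,0,0.178],"offset": [0,0,0],"hand": -1},
    {"dr": [0,0,0.178],"offset": [0,0,0],"hand": -1},
    {"dr": [0,0,0.178],"offset": [0,0,0],"hand": -1},
    {"dr": [0,0,0.178],"offset": [0,0,0],"hand": -1},
    {"dr": [0,0,0],"offset": [-0.111,0.292,0],"hand": -1},
    {"dr": [0,0,0],"offset": [-0.111,0.292,0],"hand": -1},
    {"dr": [0,0,0],"offset": [-0.111,0.292,0],"hand": -1}
  ]
}}

```text
time_s: 36.65
eef_pos: [599.4, -232.8, 271.2]
ee_rot: [-0.001, 0.999, -0.041, -0.001]
force: [0.6, -0.4, 0.4]
grip_width: 0.452
grip_force: 36.0
```

Emit:
{"name": "arm_command", "arguments": {
  "increments": [
    {"dr": [0,0,0],"offset": [-0.111,0.292,0],"hand": -1},
    {"dr": [0,0,0],"offset": [-0.111,0.292,0],"hand": -1},
    {"dr": [0,0,0],"offset": [0,0,0],"hand": -1},
    {"dr": [0,0,0],"offset": [0,0,0],"hand": -1},
    {"dr": [0,0,0],"offset": [0,0,0],"hand": -1},
    {"dr": [0,0,0],"offset": [0,0,0],"hand": -1}
  ]
}}

```text
time_s: 37.25
eef_pos: [568.6, -298.6, 272.5]
ee_rot: [-0.0, 0.999, -0.04, -0.0]
force: [0.1, 0.2, 0.5]
grip_width: 0.446
grip_force: 36.0
```

Run:
```python
from h import *
plan((568.7,-300.4,177,RYAW))
im=ctrl.capture("wrist")[...,::-1]; c=ctrl.camera_info("wrist")
print(*fit(c,im,"yellow",(568.7,-300.4,RYAW-np.pi/2),54,r=150))
cv2.imwrite("pics/w15.png",im)
```

```text
at [ 568.633 -298.597  272.51 ] yaw -0.0810 tilt [-0.  0.] q [-0.666  0.565  1.02   0.     1.558  0.986] w 0.446 t 37.2
turn 0.002 (rows>=1) shift [0.002 0.015 0.796] (rows>=2)
[ 568.902 -301.211   -1.648] 0.06234326704379778
```

View pics/w15.png

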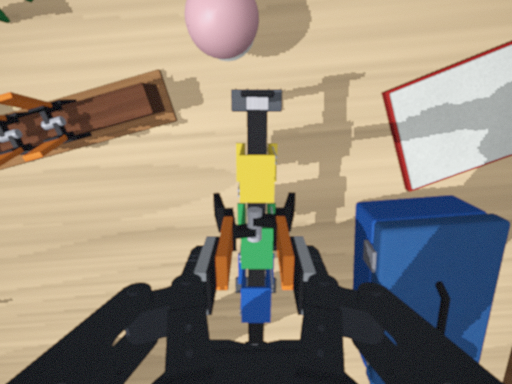

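All three hangers sit squarely on the bar. The open jaws are centred at 255, as is yellow's crown (256,175). Lower the clip.

Emit:
{"name": "arm_command", "arguments": {
  "increments": [
    {"dr": [0,0,0],"offset": [0.003,0.018,0.1],"hand": -1},
    {"dr": [0,0,0],"offset": [0,0,0.15],"hand": -1},
    {"dr": [0,0,0],"offset": [0,0,0.15],"hand": -1},
    {"dr": [0,0,0],"offset": [0,0,0.12],"hand": -1},
    {"dr": [0,0,0],"offset": [0,0,0.1],"hand": -1},
    {"dr": [0,0,0],"offset": [0,0,0.1],"hand": -1},
    {"dr": [0,0,0],"offset": [0,0,0.07],"hand": -1},
    {"dr": [0,0,0],"offset": [0,0,0],"hand": -1}
  ]
}}

```text
time_s: 38.1
eef_pos: [568.3, -301.8, 177.4]
ee_rot: [-0.0, 0.999, -0.041, -0.0]
force: [0.1, -0.5, 0.5]
grip_width: 0.447
grip_force: 36.0
```

Emit:
{"name": "arm_command", "arguments": {
  "increments": [
    {"dr": [0,0,0],"offset": [0,0,0],"hand": -1},
    {"dr": [0,0,0],"offset": [0,0,0],"hand": -1}
  ]
}}

```text
time_s: 38.3
eef_pos: [568.5, -301.9, 178.3]
ee_rot: [0.0, 0.999, -0.041, 0.0]
force: [0.1, 0.4, -0.3]
grip_width: 0.446
grip_force: 36.0
```

Run:
```python
from h import *
plan((568.7,-300.4,177,RYAW)); print(pose()[2]["force"])
im=ctrl.capture("wrist")[...,::-1]
sd=ctrl.capture("side")[...,::-1]
u,v=proj(ctrl.camera_info("side"),(568,-300,130))[0].astype(int)
o=np.hstack([cv2.resize(im,(400,300)),cv2.resize(sd[v-45:v+45,u-60:u+60],(400,300),interpolation=cv2.INTER_CUBIC)])
cv2.imwrite("pics/c16.png",o)
```

```text
at [ 568.452 -301.945  178.258] yaw -0.0824 tilt [ 0. -0.] q [-0.67   0.617  1.177 -0.     1.348  0.983] w 0.446 t 38.3
turn 0.000 (rows>=1) shift [ 0.001 -0.013  0.01 ] (rows>=1)
[ 0.087  0.373 -0.294]
```

View pics/c16.png

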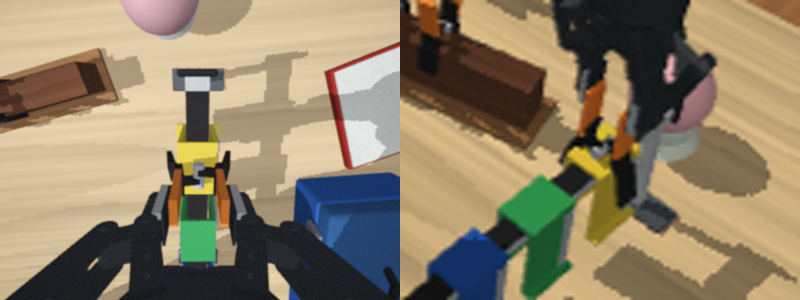

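The jaws straddle yellow's crown with no contact. Go 2 mm lower and release.

Emit:
{"name": "arm_command", "arguments": {
  "increments": [
    {"dr": [0,0,0],"offset": [0,-0.008,0.02],"hand": -1},
    {"dr": [0,0,0],"offset": [0,0,0],"hand": -1},
    {"dr": [0,0,0],"offset": [0,0,0],"hand": 0.0},
    {"dr": [0,0,0],"offset": [0,0,0],"hand": 0.15},
    {"dr": [0,0,0],"offset": [0,0,0],"hand": 0.3},
    {"dr": [0,0,0],"offset": [0,0,0],"hand": 0.5},
    {"dr": [0,0,0],"offset": [0,0,0],"hand": 1},
    {"dr": [0,0,0],"offset": [0,0,0],"hand": 1}
  ]
}}

```text
time_s: 39.2
eef_pos: [568.4, -300.9, 175.6]
ee_rot: [0.0, 0.999, -0.041, -0.0]
force: [-0.7, 0.9, 0.1]
grip_width: 0.997
grip_force: 0.0
```

Emit:
{"name": "arm_command", "arguments": {
  "increments": [
    {"dr": [0,0,0],"offset": [0,0,0],"hand": 1},
    {"dr": [0,0,0],"offset": [0,0,0],"hand": 1},
    {"dr": [0,0,0],"offset": [0,0,-0.1],"hand": 1},
    {"dr": [0,0,0],"offset": [0,0,-0.2],"hand": 1},
    {"dr": [0,0,0],"offset": [0,0,-0.3],"hand": 1},
    {"dr": [0,0,0],"offset": [0,0,-0.3],"hand": 1},
    {"dr": [0,0,0],"offset": [0,0,0],"hand": 1},
    {"dr": [0,0,0],"offset": [0,0,0],"hand": 1}
  ]
}}

```text
time_s: 40.0
eef_pos: [568.5, -301.0, 284.8]
ee_rot: [0.001, 0.999, -0.041, 0.001]
force: [0.4, -0.2, -0.8]
grip_width: 1.002
grip_force: 0.0
```

Run:
```python
from h import *
plan((639.3,-73.4,285,np.pi/2+.175))
im=ctrl.capture("wrist")[...,::-1]
sd=ctrl.capture("side")[...,::-1]
u,v=proj(ctrl.camera_info("side"),(568,-300,130))[0].astype(int)
o=np.hstack([cv2.resize(im,(400,300)),cv2.resize(sd[v-45:v+45,u-60:u+60],(400,300),interpolation=cv2.INTER_CUBIC)])
cv2.imwrite("pics/c17.png",o)
```

```text
at [ 568.507 -300.992  284.768] yaw -0.0824 tilt [ 0.002 -0.001] q [-0.669  0.563  0.992 -0.     1.585  0.985] w 1.002 t 40.0
turn -2.328 (rows>=13) shift [ 1.765  0.911 -0.002] (rows>=5)
```

View pics/c17.png

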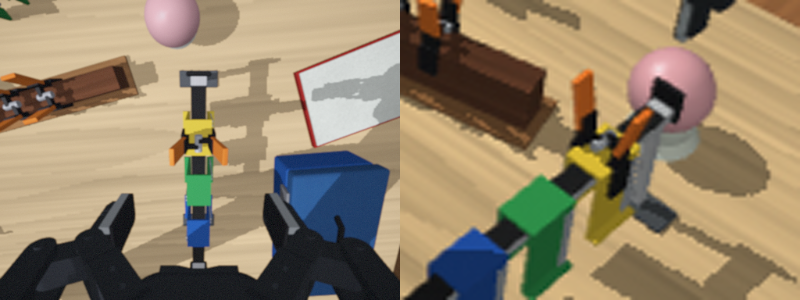

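Yellow's clip grips across the crown. Now the second clip.

Emit:
{"name": "arm_command", "arguments": {
  "increments": [
    {"dr": [0,0,-0.179],"offset": [0,0,0],"hand": 1},
    {"dr": [0,0,-0.179],"offset": [0,0,0],"hand": 1},
    {"dr": [0,0,-0.179],"offset": [0,0,0],"hand": 1},
    {"dr": [0,0,-0.179],"offset": [0,0,0],"hand": 1},
    {"dr": [0,0,-0.179],"offset": [0,0,0],"hand": 1},
    {"dr": [0,0,-0.179],"offset": [0,0,0],"hand": 1},
    {"dr": [0,0,-0.179],"offset": [0,0,0],"hand": 1},
    {"dr": [0,0,-0.179],"offset": [0,0,0],"hand": 1}
  ]
}}

```text
time_s: 40.9
eef_pos: [568.2, -300.8, 282.4]
ee_rot: [-0.001, 0.866, 0.5, -0.0]
force: [-0.5, -1.0, -0.1]
grip_width: 0.997
grip_force: 0.0
```

Emit:
{"name": "arm_command", "arguments": {
  "increments": [
    {"dr": [0,0,-0.179],"offset": [0,0,0],"hand": 1},
    {"dr": [0,0,-0.179],"offset": [0,0,0],"hand": 1},
    {"dr": [0,0,-0.179],"offset": [0,0,0],"hand": 1},
    {"dr": [0,0,-0.179],"offset": [0,0,0],"hand": 1},
    {"dr": [0,0,-0.18],"offset": [0,0,0],"hand": 1},
    {"dr": [0,0,0],"offset": [0.294,0.152,0],"hand": 1},
    {"dr": [0,0,0],"offset": [0.294,0.152,0],"hand": 1},
    {"dr": [0,0,0],"offset": [0.294,0.152,0],"hand": 1}
  ]
}}

```text
time_s: 41.7
eef_pos: [603.8, -185.9, 282.4]
ee_rot: [-0.001, 0.643, 0.766, -0.0]
force: [-0.3, 0.6, -0.4]
grip_width: 1.002
grip_force: 0.0
```

Emit:
{"name": "arm_command", "arguments": {
  "increments": [
    {"dr": [0,0,0],"offset": [0.294,0.152,0],"hand": 1},
    {"dr": [0,0,0],"offset": [0.294,0.152,0],"hand": 1},
    {"dr": [0,0,0],"offset": [0.294,0.152,0],"hand": 1},
    {"dr": [0,0,0],"offset": [0,0,0.3],"hand": 1},
    {"dr": [0,0,0],"offset": [0,0,0.3],"hand": 1},
    {"dr": [0,0,0],"offset": [0,0,0],"hand": 1},
    {"dr": [0,0,0],"offset": [0,0,0],"hand": 1},
    {"dr": [0,0,0],"offset": [0,0,0],"hand": 1}
  ]
}}

```text
time_s: 42.5
eef_pos: [639.9, -73.9, 213.7]
ee_rot: [0.001, 0.643, 0.766, 0.001]
force: [0.7, 0.4, 0.4]
grip_width: 0.996
grip_force: 0.0
```

Run:
```python
from h import *
c=ctrl.camera_info("wrist"); im=ctrl.capture("wrist")[...,::-1]
for x,y in((639,-74),(629,-20)): print(*fitclip(c,im,(x,y,.17),r=70))
plan((639.3,-73.4,105,np.pi/2+.175))
```

```text
[639.388 -72.266   0.186  17.942  17.938] 0.380297243822758
[629.282 -17.949   0.193  17.998  21.571] 0.4290531580343273
at [639.945 -73.907 213.76 ] yaw 1.7455 tilt [ 0.003 -0.001] q [-0.297  0.593  1.124  0.     1.422 -0.471] w 0.996 t 42.5
turn -0.000 (rows>=1) shift [ 0.005 -0.005  0.906] (rows>=3)
```

Emit:
{"name": "arm_command", "arguments": {
  "increments": [
    {"dr": [0,0,0],"offset": [0.007,-0.003,0.2],"hand": 1},
    {"dr": [0,0,0],"offset": [0,0,0.25],"hand": 1},
    {"dr": [0,0,0],"offset": [0,0,0.25],"hand": 1},
    {"dr": [0,0,0],"offset": [0,0,0.19],"hand": 1},
    {"dr": [0,0,0],"offset": [0,0,0],"hand": 1},
    {"dr": [0,0,0],"offset": [0,0,0],"hand": 1},
    {"dr": [0,0,0],"offset": [0,0,0],"hand": -1},
    {"dr": [0,0,0],"offset": [0,0,0],"hand": -1}
  ],
  "grip_force": 30
}}

```text
time_s: 43.35
eef_pos: [639.5, -72.9, 106.5]
ee_rot: [0.001, 0.643, 0.766, 0.001]
force: [0.9, -0.4, -0.2]
grip_width: 0.695
grip_force: 4.7
```

Emit:
{"name": "arm_command", "arguments": {
  "increments": [
    {"dr": [0,0,0],"offset": [0,0,0],"hand": -1},
    {"dr": [0,0,0],"offset": [0,0,0],"hand": -1},
    {"dr": [0,0,0],"offset": [0,0,0],"hand": -1},
    {"dr": [0,0,0],"offset": [0,0,0],"hand": -1},
    {"dr": [0,0,0],"offset": [0,0,0],"hand": -1},
    {"dr": [0,0,0],"offset": [0,0,0],"hand": -1}
  ]
}}

```text
time_s: 43.95
eef_pos: [638.8, -72.7, 104.7]
ee_rot: [-0.0, 0.643, 0.766, -0.0]
force: [0.4, 0.3, 0.0]
grip_width: 0.448
grip_force: 36.0
```

Emit:
{"name": "arm_command", "arguments": {
  "increments": [
    {"dr": [0,0,0],"offset": [0,0,-0.1],"hand": -1},
    {"dr": [0,0,0],"offset": [0,0,-0.2],"hand": -1},
    {"dr": [0,0,0],"offset": [0,0,-0.3],"hand": -1},
    {"dr": [0,0,0],"offset": [0,0,-0.3],"hand": -1},
    {"dr": [0,0,0],"offset": [0,0,-0.3],"hand": -1},
    {"dr": [0,0,0],"offset": [0,0,-0.25],"hand": -1},
    {"dr": [0,0,0],"offset": [0,0,0],"hand": -1},
    {"dr": [0,0,0],"offset": [0,0,0],"hand": -1}
  ]
}}

```text
time_s: 44.75
eef_pos: [638.8, -72.6, 279.4]
ee_rot: [0.001, 0.643, 0.766, 0.0]
force: [-1.3, 0.5, -0.8]
grip_width: 0.454
grip_force: 36.0
```

Run:
```python
from h import *
p,R,s=pose(); plan((p[0],p[1],p[2],RYAW),(488.8,-294,p[2],RYAW))
```

```text
at [638.763 -72.636 279.445] yaw 1.7459 tilt [ 0.001 -0.   ] q [-0.295  0.563  1.004 -0.     1.573 -0.47 ] w 0.454 t 44.8
turn 2.328 (rows>=13) shift [0. 0. 0.] (rows>=0)
turn -0.000 (rows>=0) shift [-1.093  1.942  0.   ] (rows>=6)
```

Emit:
{"name": "arm_command", "arguments": {
  "increments": [
    {"dr": [0,0,0.179],"offset": [0,0,0],"hand": -1},
    {"dr": [0,0,0.179],"offset": [0,0,0],"hand": -1},
    {"dr": [0,0,0.179],"offset": [0,0,0],"hand": -1},
    {"dr": [0,0,0.179],"offset": [0,0,0],"hand": -1},
    {"dr": [0,0,0.179],"offset": [0,0,0],"hand": -1},
    {"dr": [0,0,0.179],"offset": [0,0,0],"hand": -1},
    {"dr": [0,0,0.179],"offset": [0,0,0],"hand": -1},
    {"dr": [0,0,0.179],"offset": [0,0,0],"hand": -1}
  ]
}}

```text
time_s: 45.55
eef_pos: [638.4, -72.5, 277.3]
ee_rot: [-0.001, 0.953, 0.303, -0.001]
force: [-0.3, 0.3, -0.4]
grip_width: 0.451
grip_force: 36.0
```

Emit:
{"name": "arm_command", "arguments": {
  "increments": [
    {"dr": [0,0,0.179],"offset": [0,0,0],"hand": -1},
    {"dr": [0,0,0.179],"offset": [0,0,0],"hand": -1},
    {"dr": [0,0,0.179],"offset": [0,0,0],"hand": -1},
    {"dr": [0,0,0.179],"offset": [0,0,0],"hand": -1},
    {"dr": [0,0,0.18],"offset": [0,0,0],"hand": -1},
    {"dr": [0,0,0],"offset": [-0.156,0.277,0],"hand": -1},
    {"dr": [0,0,0],"offset": [-0.156,0.277,0],"hand": -1},
    {"dr": [0,0,0],"offset": [-0.156,0.277,0],"hand": -1}
  ]
}}

```text
time_s: 46.35
eef_pos: [573.3, -168.0, 277.4]
ee_rot: [-0.001, 0.999, -0.041, -0.001]
force: [0.8, 0.1, -0.4]
grip_width: 0.449
grip_force: 36.0
```

Emit:
{"name": "arm_command", "arguments": {
  "increments": [
    {"dr": [0,0,0],"offset": [-0.156,0.277,0],"hand": -1},
    {"dr": [0,0,0],"offset": [-0.156,0.277,0],"hand": -1},
    {"dr": [0,0,0],"offset": [-0.156,0.277,0],"hand": -1},
    {"dr": [0,0,0],"offset": [-0.157,0.28,0],"hand": -1},
    {"dr": [0,0,0],"offset": [0,0,0],"hand": -1},
    {"dr": [0,0,0],"offset": [0,0,0],"hand": -1},
    {"dr": [0,0,0],"offset": [0,0,0],"hand": -1},
    {"dr": [0,0,0],"offset": [0,0,0],"hand": -1}
  ]
}}

```text
time_s: 47.15
eef_pos: [489.4, -293.1, 278.5]
ee_rot: [-0.0, 0.999, -0.04, -0.0]
force: [0.4, 0.2, -0.0]
grip_width: 0.45
grip_force: 36.0
```

Run:
```python
from h import *
im=ctrl.capture("wrist")[...,::-1]; c=ctrl.camera_info("wrist"); cv2.imwrite("/tmp/w18.png",im)
print(*fit(c,im,"green",(488.8,-294,RYAW-np.pi/2),54,r=150))
plan((488.8,-294.2,175.5,RYAW))
```

```text
[ 488.689 -294.516   -1.651] 0.12756530568290203
at [ 489.385 -293.172  278.566] yaw -0.0810 tilt [-0.  0.] q [-0.745  0.388  1.271  0.     1.483  0.907] w 0.447 t 47.2
turn 0.002 (rows>=1) shift [-0.004  0.009  0.859] (rows>=3)
```

Emit:
{"name": "arm_command", "arguments": {
  "increments": [
    {"dr": [0,0,0],"offset": [-0.004,0.005,0.15],"hand": -1},
    {"dr": [0,0,0],"offset": [0,0,0.2],"hand": -1},
    {"dr": [0,0,0],"offset": [0,0,0.15],"hand": -1},
    {"dr": [0,0,0],"offset": [0,0,0.12],"hand": -1},
    {"dr": [0,0,0],"offset": [0,0,0.1],"hand": -1},
    {"dr": [0,0,0],"offset": [0,0,0.08],"hand": -1},
    {"dr": [0,0,0],"offset": [0,0,0.055],"hand": -1},
    {"dr": [0,0,0],"offset": [0,0,0],"hand": -1}
  ]
}}

```text
time_s: 48.0
eef_pos: [488.7, -294.7, 176.7]
ee_rot: [0.0, 0.999, -0.041, 0.001]
force: [0.1, -0.4, -0.4]
grip_width: 0.447
grip_force: 36.0
```

Emit:
{"name": "arm_command", "arguments": {
  "increments": [
    {"dr": [0,0,0],"offset": [0,0,0],"hand": -1},
    {"dr": [0,0,0],"offset": [0,0,0],"hand": -1},
    {"dr": [0,0,0],"offset": [0,0,0],"hand": -1}
  ]
}}

```text
time_s: 48.3
eef_pos: [488.6, -294.7, 176.5]
ee_rot: [0.0, 0.999, -0.041, 0.0]
force: [1.2, 0.3, 3.5]
grip_width: 0.45
grip_force: 36.4
```

Emit:
{"name": "arm_command", "arguments": {
  "increments": [
    {"dr": [0,0,0],"offset": [0,0,0],"hand": 0.0},
    {"dr": [0,0,0],"offset": [0,0,0],"hand": 0.15},
    {"dr": [0,0,0],"offset": [0,0,0],"hand": 0.3},
    {"dr": [0,0,0],"offset": [0,0,0],"hand": 0.5},
    {"dr": [0,0,0],"offset": [0,0,0],"hand": 1},
    {"dr": [0,0,0],"offset": [0,0,0],"hand": 1},
    {"dr": [0,0,0],"offset": [0,0,0],"hand": 1},
    {"dr": [0,0,0],"offset": [0,0,0],"hand": 1}
  ]
}}

```text
time_s: 49.1
eef_pos: [488.4, -294.7, 176.2]
ee_rot: [0.0, 0.999, -0.041, 0.0]
force: [0.1, -0.4, -0.2]
grip_width: 1.0
grip_force: 0.0
```

Emit:
{"name": "arm_command", "arguments": {
  "increments": [
    {"dr": [0,0,0],"offset": [0,0,-0.1],"hand": 1},
    {"dr": [0,0,0],"offset": [0,0,-0.2],"hand": 1},
    {"dr": [0,0,0],"offset": [0,0,-0.3],"hand": 1},
    {"dr": [0,0,0],"offset": [0,0,-0.3],"hand": 1},
    {"dr": [0,0,0],"offset": [0,0,0],"hand": 1},
    {"dr": [0,0,0],"offset": [0,0,0],"hand": 1}
  ]
}}

```text
time_s: 49.7
eef_pos: [488.4, -294.7, 285.1]
ee_rot: [0.001, 0.999, -0.041, 0.001]
force: [-0.5, 0.3, -0.9]
grip_width: 1.001
grip_force: 0.0
```

Run:
```python
from h import *
plan((628.8,-18.5,285,np.pi/2+.175))
im=ctrl.capture("wrist")[...,::-1]
sd=ctrl.capture("side")[...,::-1]
u,v=proj(ctrl.camera_info("side"),(500,-295,130))[0].astype(int)
o=np.hstack([cv2.resize(im,(400,300)),cv2.resize(sd[v-60:v+60,u-80:u+80],(400,300),interpolation=cv2.INTER_CUBIC)])
cv2.imwrite("pics/c19.png",o)
```

```text
at [ 488.399 -294.701  285.055] yaw -0.0825 tilt [ 0.001 -0.001] q [-0.748  0.384  1.26  -0.     1.496  0.905] w 1.001 t 49.7
turn -2.328 (rows>=13) shift [2.063 1.553 0.   ] (rows>=7)
```

View pics/c19.png

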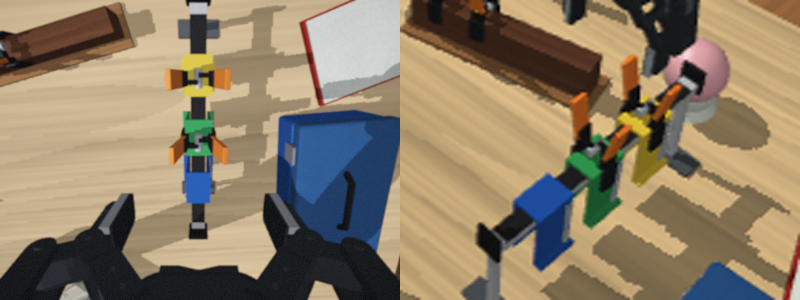

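Yellow and green are both clipped. Third clip.

Emit:
{"name": "arm_command", "arguments": {
  "increments": [
    {"dr": [0,0,-0.179],"offset": [0,0,0],"hand": 1},
    {"dr": [0,0,-0.179],"offset": [0,0,0],"hand": 1},
    {"dr": [0,0,-0.179],"offset": [0,0,0],"hand": 1},
    {"dr": [0,0,-0.179],"offset": [0,0,0],"hand": 1},
    {"dr": [0,0,-0.179],"offset": [0,0,0],"hand": 1},
    {"dr": [0,0,-0.179],"offset": [0,0,0],"hand": 1},
    {"dr": [0,0,-0.179],"offset": [0,0,0],"hand": 1},
    {"dr": [0,0,-0.179],"offset": [0,0,0],"hand": 1}
  ]
}}

```text
time_s: 50.6
eef_pos: [488.1, -294.4, 283.0]
ee_rot: [-0.001, 0.866, 0.5, -0.0]
force: [0.3, 0.0, -0.4]
grip_width: 1.0
grip_force: 0.0
```

Emit:
{"name": "arm_command", "arguments": {
  "increments": [
    {"dr": [0,0,-0.179],"offset": [0,0,0],"hand": 1},
    {"dr": [0,0,-0.179],"offset": [0,0,0],"hand": 1},
    {"dr": [0,0,-0.179],"offset": [0,0,0],"hand": 1},
    {"dr": [0,0,-0.179],"offset": [0,0,0],"hand": 1},
    {"dr": [0,0,-0.18],"offset": [0,0,0],"hand": 1},
    {"dr": [0,0,0],"offset": [0.295,0.222,0],"hand": 1},
    {"dr": [0,0,0],"offset": [0.295,0.222,0],"hand": 1},
    {"dr": [0,0,0],"offset": [0.295,0.222,0],"hand": 1}
  ]
}}

```text
time_s: 51.4
eef_pos: [548.7, -174.7, 283.1]
ee_rot: [-0.001, 0.643, 0.766, -0.0]
force: [0.1, -0.6, -0.2]
grip_width: 0.999
grip_force: 0.0
```

Emit:
{"name": "arm_command", "arguments": {
  "increments": [
    {"dr": [0,0,0],"offset": [0.295,0.222,0],"hand": 1},
    {"dr": [0,0,0],"offset": [0.295,0.222,0],"hand": 1},
    {"dr": [0,0,0],"offset": [0.295,0.222,0],"hand": 1},
    {"dr": [0,0,0],"offset": [0.293,0.221,0],"hand": 1},
    {"dr": [0,0,0],"offset": [0,0,0.3],"hand": 1},
    {"dr": [0,0,0],"offset": [0,0,0.3],"hand": 1},
    {"dr": [0,0,0],"offset": [0,0,0],"hand": 1},
    {"dr": [0,0,0],"offset": [0,0,0],"hand": 1}
  ]
}}

```text
time_s: 52.2
eef_pos: [628.7, -18.6, 212.5]
ee_rot: [-0.0, 0.643, 0.766, -0.0]
force: [0.4, -0.3, 1.0]
grip_width: 0.999
grip_force: 0.0
```

Emit:
{"name": "arm_command", "arguments": {
  "increments": [
    {"dr": [0,0,0],"offset": [0,0,0],"hand": 1},
    {"dr": [0,0,0],"offset": [0,0,0],"hand": 1}
  ]
}}

```text
time_s: 52.4
eef_pos: [629.3, -18.8, 214.0]
ee_rot: [0.001, 0.643, 0.766, 0.001]
force: [-0.3, -0.8, 0.1]
grip_width: 0.999
grip_force: 0.0
```

Run:
```python
from h import *
c=ctrl.camera_info("wrist"); im=ctrl.capture("wrist")[...,::-1]
for x,y in((629,-19),(623,40)): print(*fitclip(c,im,(x,y,.17),r=70))
plan((628.8,-18.5,105,np.pi/2+.175))
```

```text
[629.595 -17.033   0.176  18.033  19.479] 0.1827420546932742
[617.996  46.48    0.182  18.049  20.534] 0.3531883033151699
at [629.157 -18.718 213.746] yaw 1.7456 tilt [ 0.002 -0.   ] q [-0.216  0.558  1.18   0.     1.401 -0.39 ] w 0.998 t 52.5
turn -0.000 (rows>=1) shift [ 0.002 -0.003  0.906] (rows>=3)
```

Emit:
{"name": "arm_command", "arguments": {
  "increments": [
    {"dr": [0,0,0],"offset": [0.01,0,0.2],"hand": 1},
    {"dr": [0,0,0],"offset": [0,0,0.25],"hand": 1},
    {"dr": [0,0,0],"offset": [0,0,0.25],"hand": 1},
    {"dr": [0,0,0],"offset": [0,0,0.19],"hand": 1},
    {"dr": [0,0,0],"offset": [0,0,0],"hand": 1},
    {"dr": [0,0,0],"offset": [0,0,0],"hand": 1},
    {"dr": [0,0,0],"offset": [0,0,0],"hand": -1},
    {"dr": [0,0,0],"offset": [0,0,0],"hand": -1}
  ],
  "grip_force": 30
}}

```text
time_s: 53.25
eef_pos: [629.2, -17.4, 107.0]
ee_rot: [0.001, 0.643, 0.766, 0.001]
force: [0.3, 0.0, -0.6]
grip_width: 0.692
grip_force: 4.7
```

Emit:
{"name": "arm_command", "arguments": {
  "increments": [
    {"dr": [0,0,0],"offset": [0,0,0],"hand": -1},
    {"dr": [0,0,0],"offset": [0,0,0],"hand": -1},
    {"dr": [0,0,0],"offset": [0,0,0],"hand": -1},
    {"dr": [0,0,0],"offset": [0,0,0],"hand": -1},
    {"dr": [0,0,0],"offset": [0,0,0],"hand": -1},
    {"dr": [0,0,0],"offset": [0,0,0],"hand": -1}
  ]
}}

```text
time_s: 53.85
eef_pos: [628.5, -17.2, 105.4]
ee_rot: [-0.0, 0.643, 0.766, -0.0]
force: [0.4, 0.6, -0.4]
grip_width: 0.449
grip_force: 36.0
```

Emit:
{"name": "arm_command", "arguments": {
  "increments": [
    {"dr": [0,0,0],"offset": [0,0,-0.1],"hand": -1},
    {"dr": [0,0,0],"offset": [0,0,-0.2],"hand": -1},
    {"dr": [0,0,0],"offset": [0,0,-0.3],"hand": -1},
    {"dr": [0,0,0],"offset": [0,0,-0.3],"hand": -1},
    {"dr": [0,0,0],"offset": [0,0,-0.3],"hand": -1},
    {"dr": [0,0,0],"offset": [0,0,-0.3],"hand": -1},
    {"dr": [0,0,0],"offset": [0,0,0],"hand": -1},
    {"dr": [0,0,0],"offset": [0,0,0],"hand": -1}
  ]
}}

```text
time_s: 54.65
eef_pos: [628.5, -17.3, 286.3]
ee_rot: [0.001, 0.643, 0.766, 0.0]
force: [0.1, 1.6, -1.9]
grip_width: 0.451
grip_force: 36.0
```

Run:
```python
from h import *
p,R,s=pose(); plan((p[0],p[1],p[2],RYAW),(410.5,-287.6,p[2],RYAW))
```

```text
at [628.524 -17.261 286.275] yaw 1.7459 tilt [ 0.001 -0.   ] q [-0.213  0.525  1.047 -0.     1.568 -0.389] w 0.451 t 54.6
turn 2.328 (rows>=13) shift [0. 0. 0.] (rows>=0)
turn -0.000 (rows>=0) shift [-1.625  2.395  0.   ] (rows>=8)
```

Emit:
{"name": "arm_command", "arguments": {
  "increments": [
    {"dr": [0,0,0.179],"offset": [0,0,0],"hand": -1},
    {"dr": [0,0,0.179],"offset": [0,0,0],"hand": -1},
    {"dr": [0,0,0.179],"offset": [0,0,0],"hand": -1},
    {"dr": [0,0,0.179],"offset": [0,0,0],"hand": -1},
    {"dr": [0,0,0.179],"offset": [0,0,0],"hand": -1},
    {"dr": [0,0,0.179],"offset": [0,0,0],"hand": -1},
    {"dr": [0,0,0.179],"offset": [0,0,0],"hand": -1},
    {"dr": [0,0,0.179],"offset": [0,0,0],"hand": -1}
  ]
}}

```text
time_s: 55.45
eef_pos: [628.1, -17.2, 283.9]
ee_rot: [-0.001, 0.953, 0.303, -0.001]
force: [-0.4, 0.7, -0.1]
grip_width: 0.452
grip_force: 36.0
```

Emit:
{"name": "arm_command", "arguments": {
  "increments": [
    {"dr": [0,0,0.179],"offset": [0,0,0],"hand": -1},
    {"dr": [0,0,0.179],"offset": [0,0,0],"hand": -1},
    {"dr": [0,0,0.179],"offset": [0,0,0],"hand": -1},
    {"dr": [0,0,0.179],"offset": [0,0,0],"hand": -1},
    {"dr": [0,0,0.18],"offset": [0,0,0],"hand": -1},
    {"dr": [0,0,0],"offset": [-0.203,0.299,0],"hand": -1},
    {"dr": [0,0,0],"offset": [-0.203,0.299,0],"hand": -1},
    {"dr": [0,0,0],"offset": [-0.203,0.299,0],"hand": -1}
  ]
}}

```text
time_s: 56.25
eef_pos: [545.2, -119.1, 283.9]
ee_rot: [-0.0, 0.999, -0.041, -0.001]
force: [1.0, -0.7, -0.4]
grip_width: 0.445
grip_force: 36.0
```

Emit:
{"name": "arm_command", "arguments": {
  "increments": [
    {"dr": [0,0,0],"offset": [-0.203,0.299,0],"hand": -1},
    {"dr": [0,0,0],"offset": [-0.203,0.299,0],"hand": -1},
    {"dr": [0,0,0],"offset": [-0.203,0.299,0],"hand": -1},
    {"dr": [0,0,0],"offset": [-0.203,0.3,0],"hand": -1},
    {"dr": [0,0,0],"offset": [-0.203,0.301,0],"hand": -1},
    {"dr": [0,0,0],"offset": [0,0,0],"hand": -1},
    {"dr": [0,0,0],"offset": [0,0,0],"hand": -1},
    {"dr": [0,0,0],"offset": [0,0,0],"hand": -1}
  ]
}}

```text
time_s: 57.05
eef_pos: [410.9, -286.8, 284.9]
ee_rot: [-0.001, 0.999, -0.041, -0.0]
force: [-0.2, -0.3, -0.0]
grip_width: 0.452
grip_force: 36.0
```

Emit:
{"name": "arm_command", "arguments": {
  "increments": [
    {"dr": [0,0,0],"offset": [0,0,0],"hand": -1},
    {"dr": [0,0,0],"offset": [0,0,0],"hand": -1}
  ]
}}

```text
time_s: 57.25
eef_pos: [411.1, -286.9, 285.2]
ee_rot: [-0.0, 0.999, -0.04, -0.0]
force: [-0.0, 0.4, -0.6]
grip_width: 0.449
grip_force: 36.0
```

Run:
```python
from h import *
im=ctrl.capture("wrist")[...,::-1]; c=ctrl.camera_info("wrist"); cv2.imwrite("/tmp/w20.png",im)
print(*fit(c,im,"blue",(410.5,-287.5,RYAW-np.pi/2),54,r=75))
plan((410.5,-287.6,176.5,RYAW))
```

```text
[ 412.325 -288.474   -1.663] 0.1103869265252917
at [ 411.032 -286.978  285.299] yaw -0.0812 tilt [-0.  0.] q [-0.844  0.226  1.471  0.     1.445  0.808] w 0.451 t 57.3
turn 0.002 (rows>=1) shift [-0.004  0.006  0.907] (rows>=3)
```

Emit:
{"name": "arm_command", "arguments": {
  "increments": [
    {"dr": [0,0,0],"offset": [0.004,0.005,0.2],"hand": -1},
    {"dr": [0,0,0],"offset": [0,0,0.2],"hand": -1},
    {"dr": [0,0,0],"offset": [0,0,0.15],"hand": -1},
    {"dr": [0,0,0],"offset": [0,0,0.12],"hand": -1},
    {"dr": [0,0,0],"offset": [0,0,0.1],"hand": -1},
    {"dr": [0,0,0],"offset": [0,0,0.08],"hand": -1},
    {"dr": [0,0,0],"offset": [0,0,0.055],"hand": -1},
    {"dr": [0,0,0],"offset": [0,0,0],"hand": -1}
  ]
}}

```text
time_s: 58.1
eef_pos: [411.4, -288.4, 177.1]
ee_rot: [0.0, 0.999, -0.041, 0.0]
force: [-0.7, -0.7, 0.7]
grip_width: 0.45
grip_force: 36.0
```

Emit:
{"name": "arm_command", "arguments": {
  "increments": [
    {"dr": [0,0,0],"offset": [0,0,0],"hand": -1},
    {"dr": [0,0,0],"offset": [0,0,0],"hand": -1},
    {"dr": [0,0,0],"offset": [0,0,0],"hand": -1}
  ]
}}

```text
time_s: 58.4
eef_pos: [411.2, -288.3, 177.0]
ee_rot: [0.0, 0.999, -0.041, 0.0]
force: [0.9, 0.3, 1.0]
grip_width: 0.448
grip_force: 36.2
```

Emit:
{"name": "arm_command", "arguments": {
  "increments": [
    {"dr": [0,0,0],"offset": [0,0,0],"hand": 0.0},
    {"dr": [0,0,0],"offset": [0,0,0],"hand": 0.15},
    {"dr": [0,0,0],"offset": [0,0,0],"hand": 0.3},
    {"dr": [0,0,0],"offset": [0,0,0],"hand": 0.5},
    {"dr": [0,0,0],"offset": [0,0,0],"hand": 1},
    {"dr": [0,0,0],"offset": [0,0,0],"hand": 1},
    {"dr": [0,0,0],"offset": [0,0,0],"hand": 1},
    {"dr": [0,0,0],"offset": [0,0,0],"hand": 1}
  ]
}}

```text
time_s: 59.2
eef_pos: [411.1, -288.2, 176.8]
ee_rot: [0.0, 0.999, -0.041, 0.0]
force: [-0.3, -0.6, 0.3]
grip_width: 1.001
grip_force: 0.0
```

Emit:
{"name": "arm_command", "arguments": {
  "increments": [
    {"dr": [0,0,0],"offset": [0,0,-0.1],"hand": 1},
    {"dr": [0,0,0],"offset": [0,0,-0.2],"hand": 1},
    {"dr": [0,0,0],"offset": [0,0,-0.3],"hand": 1},
    {"dr": [0,0,0],"offset": [0,0,-0.3],"hand": 1},
    {"dr": [0,0,0],"offset": [-0.3,0,-0.1],"hand": 1},
    {"dr": [0,0,0],"offset": [-0.3,0,0],"hand": 1},
    {"dr": [0,0,0],"offset": [0,0,0],"hand": 1},
    {"dr": [0,0,0],"offset": [0,0,0],"hand": 1}
  ]
}}

```text
time_s: 60.0
eef_pos: [339.2, -282.4, 297.8]
ee_rot: [0.001, 0.999, -0.042, 0.001]
force: [0.6, -0.1, -1.1]
grip_width: 1.003
grip_force: 0.0
```

Run:
```python
from h import *
im=ctrl.capture("wrist")[...,::-1]; print(pose()[0])
sd=ctrl.capture("side")[...,::-1]
a=cv2.resize(im,(400,300)); 
o=np.hstack([a,cv2.resize(sd[150:345,210:470],(400,300),interpolation=cv2.INTER_CUBIC)])
cv2.imwrite("pics/c21.png",o)
```

```text
[ 339.598 -282.451  297.416]
```

View pics/c21.png

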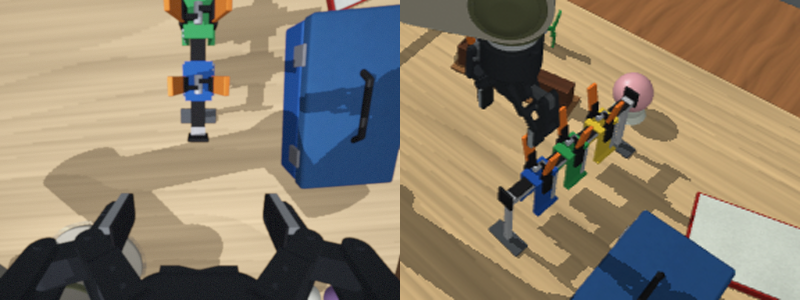

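All three hangers are hung and clipped, and the spare clip is still on the strip. No red hanger showed in any view.

```bash
python3 -c "
from rig import ctrl
print(ctrl.finish_job())"
```

```text
the job is handed in; nothing more can be done
None
```

The blue, green and yellow hangers hang square over the free right-hand rail, each with one clip across its crown; the spare clip stayed on the strip, no bystander was touched, no red hanger was in view, and the job was handed in at about 60 s.

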